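# Check brass blanks under the needle of a measuring stand

### The arm

A 6-joint arm with a two-finger parallel gripper is mounted at the origin on the work surface. World frame = base frame: x ahead of the robot, y to its left, z up, the work surface at z = 0. Lengths are in mm, angles in rad, forces in N, time in s.
With the tool pointing down it reaches from about 275 to 750 mm from the base axis. Payload 10.2 kg.
Tool frame: the origin (TCP) lies between the finger pads; the fingertips stand 17 mm ahead of it and the grasp point (between the pads) lies 2 mm behind it (tips_ahead is the distance from the TCP to the fingertips, in mm); z points along the fingers, y is the line along which they close (so a half turn about z gives the same grasp; the last joint's range is limited). The gripper opens to 85 mm and grips with 20 to 120 N. Pads are 22 mm wide; open, the fingers measure 114 mm over their backs; the gripper's body (76 mm by 85 mm) begins 54 mm behind the grasp point. The pads swing forward as they close: fully open they stand 13 mm farther back than shut.
Start: joints at [-1.435, 0.313, 1.498, -0, 1.331, -0.223], TCP at [184.342, -491.578, 248.294] pointing down, gripper open.
Joint ranges: [-2.94, 2.94], [-0.97, 2.17], [0.19, 2.56], [-1.23, 4.37], [0.02, 3.11], [-2.88, 2.88]. Speed limits (rad/s): [2.39, 2.39, 3.01, 3.14, 3.14, 3.14].

### API

Orientations are given as a unit quaternion [w, x, y, z].
In Python, from rig import sense, capture, finish_job, boxes_of, tips_ahead gives the robot as it stands.
- The arm moves only by the tool drive_tool, never from a script. Its argument "commands" is text: rows parted by semicolons, each of 7 numbers parted by spaces: the shift along the world's x, y, z in units of 0.1 m (1.0 is 0.1 m), then the turn, a rotation vector about the world's x, y, z in units of pi/4 rad (1.0 is pi/4 rad), then the opening in per cent of the stroke, from 0 (shut) to 100 (fully open). A call has 1 to 20 rows; each row shifts and turns the commanded pose from where the row before left it; what a row does not reach is not made up. A row lasts 1/12 s, in which the tool goes at most 41.7 mm and 7.16 degrees, less where a joint would pass 70% of its speed; a pose out of reach is approached as far as the arm can. A call with a number of a shift or a turn outside -1 to 1 is refused whole. A call with a gripper value outside its range is refused whole. The fingers move at their own pace and stop on an object; "force" is the grip in N (left out, the last holds). Time passes only in rows, so rows that do not move let the fingers close. It gives the time, the measured TCP pose, the force, the opening and the grip force at its end, in the units of the state.
- sense(): the state, without advancing time (a new reading comes with each control period).
- capture(name): name is "side" or "top"; returns a dict with "pixels" (420x560x3 uint8, blue, green, red), "fov_y" (degrees; the focal length in pixels is half the picture's height over the tangent of half this angle, whatever the lens; pixels are square), "cx", "cy" (the principal point, pixels), "k1" (the pictures are not rectified: a ray, as slopes to the right and down, at radius r is drawn at 1 + k1 r^2 times it, then the intrinsics apply), "position" and "attitude" of the camera in the world. Camera axes: x right, y down, z forward; pixel columns grow to the right and rows downward; lengths in mm; the calibration is good to about 2 mm. A picture is of the moment at which its call begins. There is no depth.
- finish_job(): hands the job in; it is judged then, once.
Trained networks look in a picture, given as the dict that the camera call returned (one of the last four; its "shot" number tells which), for a name from the list of things; names that differ only in an ending like _2 or _b are one class to them, and where a whole thing is asked for, a point or a joint stands for the part that bears it (a point fixed in the world has none). Each returns a list of dicts, best first, with "confidence" (0 to 1); they miss things now and then, are a little off and sometimes report something else, mostly with a low value. They report only what shows in the picture. A call takes as long as a camera call. They do not tell look-alikes from the thing itself.
- boxes_of(picture, name): "position" ([column, row] in pixels, amid what is visible of it).
The state is a dict: "time_s": time; "joints": joint angles; "dq": joint speeds; "tau": joint torques, N m; "eef_pos": TCP position; "ee_rot": TCP orientation; "force": force on the tool from outside, world axes, zero at the start; "wrist_torque": the same for the moment, N m; "grip_width": opening from 0.0 (shut) to 1.0 (fully open); "grip_force": force on a finger pad.
Only numpy, scipy, OpenCV 4.12 (cv2) and the standard library are available. Lean on these libraries where they do the work, as an engineer would, in place of code of your own. Each camera call takes 0.05 s, during which the arm holds its last target. There are 200 camera calls.

### The job

Stand every brass blank from the wooden tray upright on the carrier, each wholly inside a ring mark of its own, then switch the stand on by lifting the lock collar and flipping the toggle lever away until its collar drops home. Push the carrier by its handle to stop each blank for a second with its middle exactly under the needle - the round one first, then the square, then the oblong, whichever are there - then switch off the same way, and only then put the blanks back upright in the tray, leaving the carrier drawn fully back to its front stop. Do not touch the needle or shift the case, jar or block standing about.

Things in the scene. Friction and masses are not known exactly. Their poses are not given: they have to be found in the camera images.
- round_mid (a point): the round brass blank (may be absent): a flat foot, a round disc 66 mm in diameter, 12 mm thick, with an upright round stem 24 mm in diameter and 44 mm tall on its middle; 56 mm tall in all, about 0.35 kg, loose, stands upright. The point lies on the stem's axis, half-way up (28 mm above the underside); z up. Take it by the stem, whose bare part runs from 16 mm below to 28 mm above the point
- square_mid (a point): the square brass blank (may be absent): a flat foot, a square plate 52 x 52 mm (its sides along the point's x and y), 12 mm thick, with an upright round stem 24 mm in diameter and 44 mm tall on its middle; 56 mm tall in all, about 0.35 kg, loose, stands upright. The point lies on the stem's axis, half-way up (28 mm above the underside); z up. Take it by the stem, whose bare part runs from 16 mm below to 28 mm above the point
- oblong_mid (a point): the oblong brass blank (may be absent): a flat foot, an oblong plate 72 x 30 mm (72 along the point's x), 12 mm thick, with an upright round stem 24 mm in diameter and 44 mm tall on its middle; 56 mm tall in all, about 0.35 kg, loose, stands upright. The point lies on the stem's axis, half-way up (28 mm above the underside); z up. Take it by the stem, whose bare part runs from 16 mm below to 28 mm above the point
- tray_mid (a point): square wooden tray on the bench, fixed, 240 x 240 mm outside, walls 6 mm thick and 10 mm high above the floor; the point is the middle of its floor; x and y along its sides
- carrier_mid (a point): flat rubber-topped carrier of the measuring stand, which rides on two crossed slides; the point is on its top surface, z up; x is the long slide's direction (away from the front stop), y the cross slide's. Top surface 200 x 180 mm inside a rim 8 mm high; carries three ring marks and, outside the rim at its front, the handle
- ring_left (a point): middle of a white ring mark, 84 mm across, painted on the carrier top (flat, no recess), at x -25, y +47 mm from carrier_mid
- ring_right (a point): middle of a like ring mark at x -25, y -47 mm from carrier_mid
- ring_far (a point): middle of a like ring mark at x +56, y 0 mm from carrier_mid
- handle (a point): dark upright round post on the carrier, 22 mm in diameter, 55 mm tall from the carrier top, for pushing the carrier about; the point is on its axis, half-way up; it lies at x -120, y 0 mm from carrier_mid
- slide_x (a joint): carrier position on the long slide, m: 0 at the front stop (towards the robot, where it is loaded and unloaded, clear of the needle), grows along carrier_mid's x, up to 0.19; slides with about 2 N friction and stays where left
- slide_y (a joint): carrier position on the cross slide, m: -0.08 to 0.08, grows along carrier_mid's y; about 2 N friction, stays where left
- needle: fixed, delicate downward needle of the stand, under a bracket from a column at the far end; the origin is its tip, 18 mm above the tops of blanks standing on the carrier; thickens to 20 mm diameter 30 mm above the tip; the bracket (28 mm wide, runs from the needle away along +x) starts 56 mm above the tip. With the carrier at the front stop the far ring is 84 mm short of it
- pivot (a point): grey switch box 110 x 100 x 60 mm, fixed to the bench; the point is the lever's pivot, 5 mm below the middle of the box's top; the lever swings in the x-z plane of this frame about its y axis, off leaning to -x, on leaning to +x
- lever (a joint): angle of the lever-lock toggle, rad: 0 = off, leaning 0.42 rad from upright to pivot -x; 0.84 = on, leaning 0.42 rad to +x; upright at 0.42. Stiff enough to stay where left. A steel gate 19 mm wide between the two sides, its top 43 mm above the pivot, blocks the collar's foot while the collar is down
- collar (a joint): how far the lock collar is lifted outward along the lever, m: 0 = fully home (locked), at most 0.014; it must be lifted at least 0.009 for its foot to pass over the gate; its spring pushes it home with about 2.5 N at 0 and 4 N at 0.014
- collar_mid (a point): middle of the black lock collar on the lever, a cylinder 28 mm in diameter and 28 mm long whose axis is the lever; 64 mm from the pivot when home; z outward along the lever, y parallel to the pivot's y. The lever's ball end (18 mm) tops out 46 mm beyond this point when the collar is home. The collar can be pinched across y with the tool straight down or, firmer, in line with the lever, lifted along the lever and swung over while held
- yellow_case: bystander: yellow case 110 x 80 x 40 mm, origin under its middle
- oil_jar: bystander: amber jar 56 mm in diameter, 70 mm tall, origin under its middle
- bur_block: bystander: dark wooden block 70 x 120 x 35 mm with white-tipped burs standing in it to 75 mm, origin under its middle
Not all that is in view belongs to the job. What is shaped like the part that bears round_mid but pink or turquoise is not meant.

How it is judged:
By the outcome, as a careful person would: the job done as asked, in the order asked, and still so for the second after the job is handed in, with the robot touching nothing.
Of round_blank, square_blank, oblong_blank only 2 to 3 are there at a start; the rules pass over those that are not, and their reading is None.
At some moment in a run one of round_blank, square_blank, oblong_blank may be knocked a few centimetres aside while the robot is not near it.
It also fails if it takes over 210 s, if anything falls off the work surface, if the arm or the gripper's body presses on something with over 40 N, if the wrist force passes 120 N, or if a joint passes its speed limit or range.

## Working session

There is one attempt and no reset: what is moved stays moved. The work goes in short steps, Python scripts to look and compute and a tool call to move; the robot and the scene stay as the last step left them, time stands still between calls to the robot, and variables do not carry over. Pictures are saved under pics/ and viewed, at most 14 in all, crops included, and the job is handed in when it is done.

Besides the shell and the picture viewer there is one more tool, called after "Request:" by a JSON object that holds its "op" and its "data", one argument or row to a line. drive_tool: Moves the arm, as the interface text tells. Shifts and turns lie within -1 to 1; 1 stands for 0.1 m of shift or pi/4 rad of turn. Its arguments: {"type":"object","properties":{"commands":{"type":"string"},"force":{"type":"number"}},"required":["commands"]}

```bash
mkdir -p pics; ls
cat > h.py <<'E'
import numpy as np, cv2
from scipy.spatial.transform import Rotation as R
from rig import sense, capture, boxes_of
def rot(a):
    a=np.array(a,float)
    return a if a.shape==(3,3) else R.from_quat([a[1],a[2],a[3],a[0]]).as_matrix()
def f_(p): return 210/np.tan(np.radians(p["fov_y"])/2)
def ray(p,uv):
    s=(np.array(uv,float)-[p["cx"],p["cy"]])/f_(p); d=s.copy()
    for _ in range(30): s=d/(1+p["k1"]*(s@s))
    return np.array(p["position"],float), rot(p["attitude"])@np.array([s[0],s[1],1])
def at_z(p,uv,z):
    o,d=ray(p,uv); return o+d*(z-o[2])/d[2]
def proj(p,X):
    c=rot(p["attitude"]).T@(np.array(X,float)-p["position"]); s=c[:2]/c[2]
    return s*(1+p["k1"]*(s@s))*f_(p)+[p["cx"],p["cy"]]
def tri(p1,u1,p2,u2):
    o1,d1=ray(p1,u1);o2,d2=ray(p2,u2);d1/=np.linalg.norm(d1);d2/=np.linalg.norm(d2)
    A=np.stack([d1,-d2],1);t=np.linalg.lstsq(A,o2-o1,rcond=None)[0]
    a,b=o1+d1*t[0],o2+d2*t[1];return (a+b)/2,np.linalg.norm(a-b)
E
python3 - <<'E'
from h import *
T=capture("top");S=capture("side")
for n,p in(("top",T),("side",S)):
    cv2.imwrite(f"pics/{n}0.png",p["pixels"]);print(n,{k:v for k,v in p.items() if k!="pixels"})
for k in "round_mid square_mid oblong_mid tray_mid carrier_mid ring_left ring_right ring_far handle needle pivot collar_mid yellow_case oil_jar bur_block".split():
    print(k,[[(np.round(b["position"]).astype(int).tolist(),round(b["confidence"],2)) for b in boxes_of(p,k)[:5]] for p in (T,S)])
print(sense())
E
```

```text
pics
top {'fov_y': 52.77964283680642, 'cx': 277.77361260436146, 'cy': 212.09528093821507, 'k1': 0.015292817386094771, 'position': array([ 465.84230623,   82.87071685, 1324.82662021]), 'attitude': array([-0.01913055,  0.71656774, -0.69695327,  0.02051416]), 'shot': 1}
side {'fov_y': 56.92582316346726, 'cx': 282.48294385771095, 'cy': 211.30157298632128, 'k1': 0.02137806080350282, 'position': array([ 36.24049164, 702.12229954, 639.9020336 ]), 'attitude': array([ 0.15915985, -0.30049036,  0.8314384 , -0.4394131 ]), 'shot': 2}
round_mid [[([176, 160], 0.9), ([193, 214], 0.89), ([126, 210], 0.76)], [([126, 356], 0.93), ([211, 294], 0.89), ([141, 278], 0.6)]]
square_mid [[], []]
oblong_mid [[([177, 246], 0.61)], [([236, 335], 0.76)]]
tray_mid [[([196, 233], 0.88)], [([235, 312], 0.6), ([234, 335], 0.42)]]
carrier_mid [[([413, 152], 0.64), ([324, 200], 0.6)], [([307, 199], 0.67)]]
ring_left [[([321, 198], 0.91)], [([306, 198], 0.74)]]
ring_right [[([318, 194], 0.83)], [([306, 198], 0.96)]]
ring_far [[([324, 200], 0.59)], [([305, 200], 0.89), ([297, 205], 0.19)]]
handle [[([322, 200], 0.91)],
[... 344 characters left out ...]
52)]]
{'time_s': 1.6, 'joints': array([-1.43540084e+00,  3.12927889e-01,  1.49769819e+00,  9.74931484e-06,
        1.33100569e+00, -2.23385326e-01]), 'dq': array([-0.00080511,  0.00047626,  0.00050662, -0.00037114, -0.00151256,
        0.00032903]), 'tau': array([-6.91814566e-04, -4.12170160e+01, -2.59897202e+01, -2.92364275e-04,
        5.87530976e-04, -1.53251415e-05]), 'eef_pos': array([ 184.34376435, -491.57889841,  248.28057899]), 'ee_rot': array([-1.93339586e-05,  9.83952851e-01,  1.78428658e-01,  5.59089112e-06]), 'force': array([-0.05104793, -0.12499732,  0.56289941]), 'wrist_torque': array([ 0.03216773, -0.0006806 ,  0.01408168]), 'grip_force': 0.0, 'grip_width': 0.9987777840678335}
```

Run:
```python
import cv2
for n in("top","side"):
    i=cv2.imread(f"pics/{n}0.png");cv2.imwrite(f"pics/{n}0b.png",cv2.resize(i,(800,600),interpolation=cv2.INTER_CUBIC))
```

```text
(no output)
```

View pics/top0b.png

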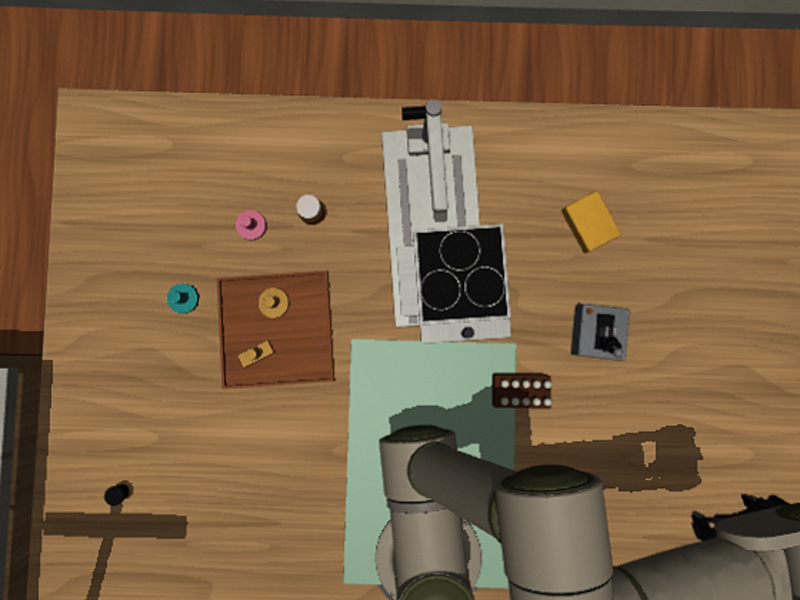

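View pics/side0b.png

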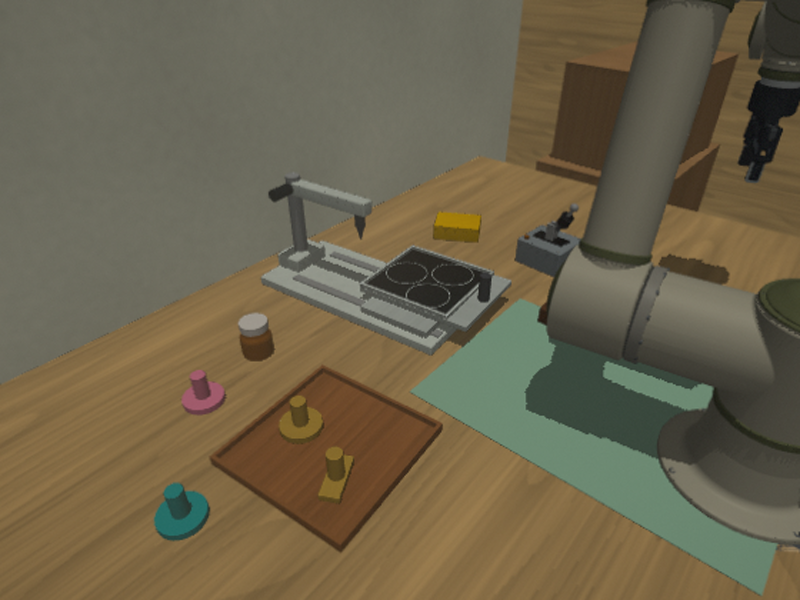

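The top view shows two brass blanks in the tray: the round at about (191,211) and the oblong at about (180,247), in 560-px coordinates. No square is present. Possible mix-ups are the pink blank at (176,157), the turquoise one at (127,208) and the jar at (218,145). By colour I choose the brass pair in the tray, and I'll check them in crops.

Run:
```python
import cv2,numpy as np
def tile(n,out,crops):
    i=cv2.imread(f"pics/{n}0.png");o=[]
    for (x,y) in crops:
        c=i[y:y+75,x:x+100];o.append(cv2.resize(c,(400,300),interpolation=cv2.INTER_CUBIC))
    cv2.imwrite(out,np.vstack([np.hstack(o[:2]),np.hstack(o[2:])]))
tile("top","pics/t1.png",[(140,190),(275,160),(390,205),(265,65)])
tile("side","pics/s1.png",[(180,265),(250,165),(345,130),(200,120)])
```

```text
(no output)
```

View pics/t1.png

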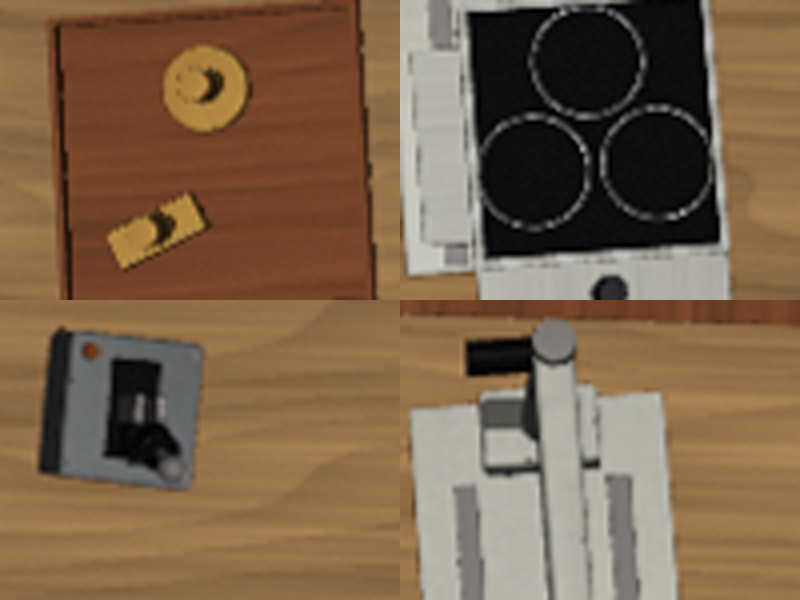

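View pics/s1.png

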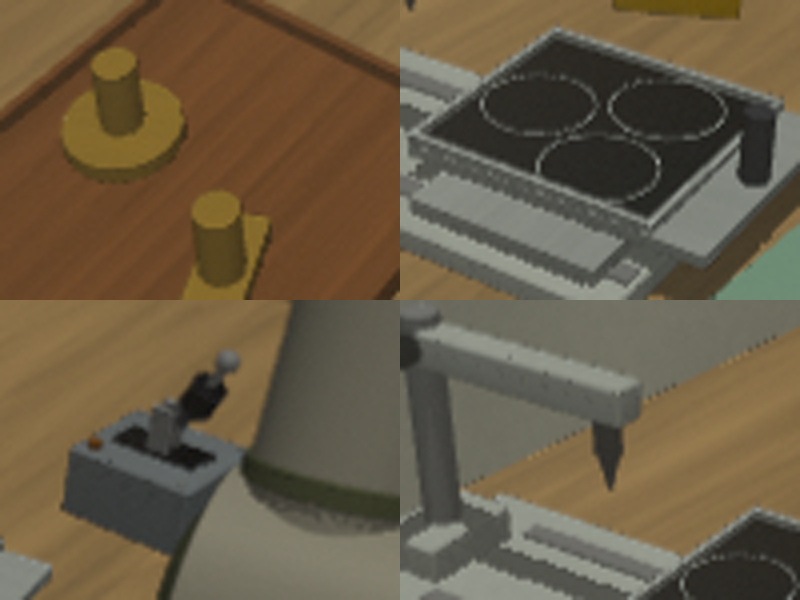

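Crops confirm the brass round and brass oblong, standing upright in the tray; the lever leans towards the robot, so it is off. Now the precise measurements.

```bash
cat >> h.py <<'E'
def ringfit(p,c,r0,r1,thr=90):
    g=cv2.cvtColor(p["pixels"],cv2.COLOR_BGR2GRAY);ys,xs=np.mgrid[:420,:560]
    d=np.hypot((xs-c[0])/1.0,(ys-c[1])/r1)
    m=(g>thr)&(d>r0[0])&(d<r0[1])
    e=cv2.fitEllipse(np.stack([xs[m],ys[m]],1).astype(np.float32));return e,m.sum()
E
python3 - <<'E'
from h import *
T=capture("top");S=capture("side")
t=lambda o,u:(o[0]+(u[0]+.5)/4-.5,o[1]+(u[1]+.5)/4-.5)
ringsT={"far":t((275,160),(187,62)),"left":t((275,160),(135,172)),"right":t((275,160),(257,162))}
ringsS={"far":t((250,165),(140,105)),"left":t((250,165),(198,168)),"right":t((250,165),(267,110))}
for k in ringsT:
    try:
        e,n=ringfit(T,ringsT[k],(11.5,16.5),1.0,80);print(k,"T",np.round(ringsT[k],1),np.round(e[0],2),np.round(e[1],1),n)
        e2,n2=ringfit(S,ringsS[k],(12,17),.55,80);print("  S",np.round(ringsS[k],1),np.round(e2[0],2),np.round(e2[1],1),n2)
        print("  tri",tri(T,e[0],S,ringsS[k]), tri(T,e[0],S,e2[0]))
    except Exception as x: print(k,x)
print("round top",tri(T,t((140,190),(193,83)),S,t((180,265),(117,64))))
print("obl top",tri(T,t((140,190),(152,232)),S,t((180,265),(217,210))))
print("ball",tri(T,t((390,205),(170,168)),S,t((345,130),(227,62))))
print("handle",tri(T,t((275,160),(210,288)),S,t((250,165),(362,106))))
print("needle S at z",[(z,at_z(S,t((200,120),(211,190)),z)) for z in (100,110,120,130,140)])
for u in [(307,149),(303,73)]: print("bracket",at_z(T,u,190))
print("box corners top z60",[at_z(T,t((390,205),u),60) for u in [(65,32),(202,46),(190,188),(52,172)]])
# brass segmentation top
hsv=cv2.cvtColor(T["pixels"],cv2.COLOR_BGR2HSV);b=T["pixels"].astype(int)
m=((hsv[...,0]>18)&(hsv[...,0]<28)&(hsv[...,1]>120)).astype(np.uint8);m[:, :140]=0;m[:195]=0;m[270:]=0;m[:,235:]=0
n,l,s,c=cv2.connectedComponentsWithStats(m);print([(s[i].tolist(),c[i]) for i in range(1,n) if s[i][4]>30])
E
```

```text
far T [321.4 175.1] [321.3  174.62] [26.8 29.9] 79
  S [284.6 190.9] [284.44 190.97] [15.1 28.9] 29
  tri (array([653.97051285, -48.01222393,  50.15967283]), np.float64(2.1246308814409947)) (array([654.24240609, -47.89342678,  49.76186523]), np.float64(1.5934841785529579))
left T [308.4 202.6] [307.18 202.61] [27.8 28.9] 70
  S [299.1 206.6] [299.08 206.66] [16.5 30.9] 77
  tri (array([567.91600725,  -6.83933563,  52.25864008]), np.float64(1.1969249714747676)) (array([567.97286749,  -6.81348868,  52.14154072]), np.float64(1.0801748151347297))
right T [338.9 200.1] [339.53 200.24] [27.  29.7] 73
  S [316.4 192.1] [316.46 191.84] [16.1 29. ] 49
  tri (array([ 578.68947296, -104.31848144,   48.69043063]), np.float64(0.1788965403094758)) (array([ 578.5127609 , -104.21427275,   49.77674473]), np.float64(0.01663911790333868))
round top (array([533.32236037, 348.5901408 ,  62.54907642]), np.float64(3.0183112241677796))
obl top (array([424.08078288, 378.17582363,  57.23748717]), np.float64(3.812637117277765))
ball (array([ 448.0525576, -347.9446758,  149.4013892]), np.float64(0.1240330618248
[... 165 characters left out ...]
])), (110, array([747.58256071, -15.15618313, 110.        ])), (120, array([734.15853091,  -1.62012482, 120.        ])), (130, array([720.73450111,  11.91593349, 130.        ])), (140, array([707.31047131,  25.4519918 , 140.        ]))]
bracket [702.80962303   7.1630188  190.        ]
bracket [911.90785837  23.17688099 190.        ]
box corners top z60 [array([ 545.94301888, -301.70861387,   60.        ]), array([ 538.31008711, -403.88445701,   60.        ]), array([ 432.3566774 , -395.59034322,   60.        ]), array([ 441.3011628 , -293.13395754,   60.        ])]
[([182, 202, 20, 20, 211], array([191.34123223, 211.93838863])), ([167, 239, 24, 18, 150], array([178.33333333, 247.41333333]))]
```

```bash
cat >> h.py <<'E'
from scipy.optimize import minimize
from scipy.ndimage import map_coordinates
RINGS=dict(left=(-25,47),right=(-25,-47),far=(56,0))
def carrier_fit(ps,x0,use=("left","right","far"),fixz=None,fixyaw=None):
    th=np.linspace(0,2*np.pi,180,endpoint=False)
    gs=[cv2.GaussianBlur(cv2.cvtColor(p["pixels"],cv2.COLOR_BGR2GRAY).astype(np.float32),(0,0),.7) for p in ps]
    def score(v):
        x,y,z,a=v
        if fixz is not None:z=fixz
        if fixyaw is not None:a=fixyaw
        c,s=np.cos(a),np.sin(a);t=0
        for p,g in zip(ps,gs):
            Rm=rot(p["attitude"])
            for k in use:
                for r,w in((41,1),(36,-.5),(46,-.25)):
                    q=np.array(RINGS[k])[:,None]+r*np.array([np.cos(th),np.sin(th)])
                    X=np.stack([x+c*q[0]-s*q[1],y+s*q[0]+c*q[1],np.full(180,z)])
                    C=Rm.T@(X-np.array(p["position"])[:,None]);S=C[:2]/C[2]
                    uv=S*(1+p["k1"]*(S**2).sum(0))*f_(p)+np.array([[p["cx"]],[p["cy"]]])
                    val=np.minimum(map_coordinates(g,[uv[1],uv[0]],order=1),120)
                    t+=w*val.mean()
        return -t
    r=minimize(score,x0,method="Nelder-Mead",options=dict(initial_simplex=np.array(x0)+np.vstack([np.zeros(4),np.diag([4,4,4,.04])]),xatol=.02,fatol=.01,maxiter=600))
    return r.x,-r.fun
E
python3 - <<'E'
from h import *
T=capture("top");S=capture("side")
x0=[598,-53,50,.1]
for ps in([T,S],[T],[S]):
    v,f=carrier_fit(ps,x0,fixz=None if len(ps)==2 else 50);print(np.round(v,3),round(f,1))
v,f=carrier_fit([T,S],x0)
c,s=np.cos(v[3]),np.sin(v[3])
h=v[:2]+[-120*c,-120*s];print("handle pred",h,"px top",proj(T,[*h,v[2]+55]),proj(S,[*h,v[2]+55]))
for n,p,(x,y,w,hh) in(("T",T,(262,65,100,150)),("S",S,(185,115,160,120))):
    i=p["pixels"][y:y+hh,x:x+w];cv2.imwrite(f"pics/base{n}.png",cv2.resize(i,None,fx=4 if n=="T" else 5,fy=4 if n=="T" else 5,interpolation=cv2.INTER_CUBIC))
E
```

```text
[ 5.98217e+02 -5.27940e+01  5.21870e+01  9.70000e-02] 194.7
[ 5.98526e+02 -5.30240e+01  5.28230e+01  9.60000e-02] 115.2
[ 5.99937e+02 -5.54370e+01  5.34520e+01  9.90000e-02] 78.1
handle pred [478.7770007  -64.37825555] px top [327.95719296 232.75827652] [339.56171199 191.89805489]
```

View pics/baseT.png

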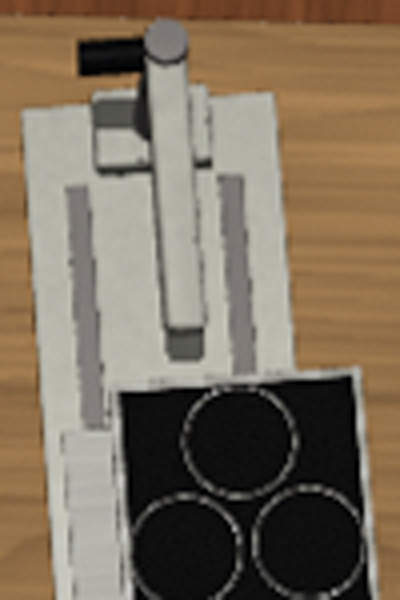

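View pics/baseS.png

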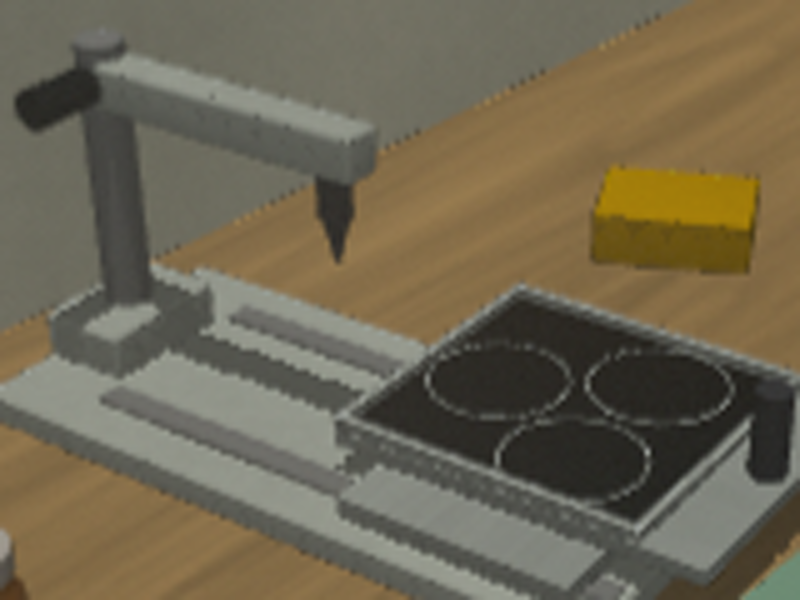

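Run:
```python
from h import *
T=capture("top");S=capture("side")
q=lambda u:(262+(u[0]+.5)/4-.5,65+(u[1]+.5)/4-.5)
r=lambda u:(185+(u[0]+.5)/5-.5,115+(u[1]+.5)/5-.5)
o=np.array([598.3,-53.0]);a=.096;M=np.array([[np.cos(a),np.sin(a)],[-np.sin(a),np.cos(a)]])
fr=lambda X:np.round(M@(np.array(X)[:2]-o),1)
print("axes: carrier frame; far ring (56,0)")
for z in(120,123.3,126.3,129): X=at_z(S,r((338,263)),z);print("tip",z,np.round(X,1),fr(X))
print("brk bottom",fr(at_z(T,q((185,357)),182)),"top",[ (z,fr(at_z(T,q((185,326)),z))) for z in(200,210,220)])
print("brk tri left-top",tri(T,q((165,328)),S,r((345,140))),"right-top",tri(T,q((205,325)),S,r((376,128))))
print("brk far",fr(at_z(T,q((168,75)),210)))
for z in(10,20): print("rails",z,[fr(at_z(T,q(u),z)) for u in((78,185),(95,425),(231,178),(243,370))],"plate",[fr(at_z(T,q(u),z)) for u in((23,108),(275,95),(46,400),(293,365))])
```

```text
axes: carrier frame; far ring (56,0)
tip 120 [734.2  -1.  120. ] [140.3  38.8]
tip 123.3 [729.8   3.5 123.3] [136.3  43.6]
tip 126.3 [725.8   7.6 126.3] [132.7  48.1]
tip 129 [722.1  11.2 129. ] [129.4  52. ]
brk bottom [97.9 47.8] top [(200, array([115.4,  47.8])), (210, array([113.3,  48.7])), (220, array([111.2,  49.6]))]
brk tri left-top (array([704.21428229,  19.60402418, 211.65275642]), np.float64(0.34759981174344057)) right-top (array([707.36675658,  -7.40520381, 208.44082768]), np.float64(1.1056283478029287))
brk far [283.4  47.9]
rails 10 [array([272.5, 107. ]), array([ 81.8, 106.8]), array([269.9, -13.7]), array([117.1, -11.9])] plate [array([336.9, 146.1]), array([333.8, -53.2]), array([104. , 143.7]), array([118.4, -51.3])]
rails 20 [array([269.5, 107.3]), array([ 80.2, 107.1]), array([267. , -12.5]), array([115.3, -10.7])] plate [array([333.4, 146.1]), array([330.4, -51.7]), array([102.3, 143.7]), array([116.6, -49.8])]
```

Needle sits in carrier frame at about x +133, y +48 mm, tip height about 126. The carrier may not be quite at its front stop. Next I refine the blanks, tray and switch.

```bash
cat >> h.py <<'E'
def brass(p,box):
    hsv=cv2.cvtColor(p["pixels"],cv2.COLOR_BGR2HSV)
    m=((hsv[...,0]>17)&(hsv[...,0]<30)&(hsv[...,1]>110)&(hsv[...,2]>40)).astype(np.uint8)
    k=np.zeros_like(m);x0,y0,x1,y1=box;k[y0:y1,x0:x1]=1;return m*k
def hullmask(p,X):
    m=np.zeros((420*4,560*4),np.uint8);uv=np.array([proj(p,x) for x in X])
    h=cv2.convexHull(((uv+.5)*4-.5).round().astype(np.int32));cv2.fillConvexPoly(m,h,255);return m
def blank_pts(kind,x,y,z,a):
    th=np.linspace(0,2*np.pi,40,endpoint=False)
    ci=lambda r:np.stack([r*np.cos(th),r*np.sin(th)],1)
    c={"round":ci(33),"oblong":np.array([[36,15],[-36,15],[-36,-15],[36,-15.]]),"stem":None}[kind]
    Rm=np.array([[np.cos(a),-np.sin(a)],[np.sin(a),np.cos(a)]]);c=c@Rm.T+[x,y];s=ci(12)+[x,y]
    f=lambda q,h:np.column_stack([q,np.full(len(q),z+h)])
    return [np.vstack([f(c,0),f(c,12)]),np.vstack([f(s,12),f(s,56)])]
def fit_blank(kind,views,x0,z):
    """views: list of (picture, mask of brass). Silhouette IoU fit of x,y,yaw"""
    def cost(v):
        t=0
        for p,m in views:
            a,b=[hullmask(p,q) for q in blank_pts(kind,v[0],v[1],z,v[2])]
            r=cv2.resize(np.maximum(a,b),(560,420),interpolation=cv2.INTER_AREA)/255.
            t+=np.abs(r-m).sum()/max(m.sum(),1)
        return t
    sx=np.array(x0)+np.vstack([np.zeros(3),np.diag([6,6,.3])])
    r=minimize(cost,x0,method="Nelder-Mead",options=dict(initial_simplex=sx,xatol=.05,fatol=1e-4,maxiter=200));return np.round(r.x,2),round(r.fun,3)
E
python3 - <<'E'
from h import *
T=capture("top");S=capture("side")
# tray corners (outer top rim ~z): tile px
t=lambda o,u:(o[0]+(u[0]+.5)/4-.5,o[1]+(u[1]+.5)/4-.5)
mt=brass(T,(155,195,225,265));ms=brass(S,(190,270,255,355))
def near(m,c,r):
    n,l,s,ce=cv2.connectedComponentsWithStats(m);i=1+np.argmin([np.hypot(*(ce[j]-c))+(1e3 if s[j][4]<30 else 0) for j in range(1,n)]);return (l==i).astype(np.uint8)
for kind,x0,ct,cs in(("round",[530,345,0],(191,212),(210,294)),("oblong",[424,374,.4],(178,247),(236,335))):
    vt,vs=near(mt,ct,0),near(ms,cs,0);print(kind,vt.sum(),vs.sum())
    for z in(4,8): print(z,fit_blank(kind,[(T,vt),(S,vs)],x0,z),fit_blank(kind,[(T,vt)],x0,z),fit_blank(kind,[(S,vs)],x0,z))
# tray corners full px from 800x600 view
for z in(12,18): print("tray",z,[np.round(at_z(T,(u[0]*.7,u[1]*.7),z)[:2]) for u in((218,279),(328,271),(334,380),(223,387))])
s=sense();print(s["eef_pos"],s["time_s"])
E
```

```text
round 329 725
4 (array([ 5.3565e+02,  3.4801e+02, -2.0000e-01]), np.float64(0.261)) (array([ 5.3357e+02,  3.5054e+02, -2.8000e-01]), np.float64(0.148)) (array([537.42, 346.38,  -0.  ]), np.float64(0.051))
8 (array([5.3386e+02, 3.4889e+02, 1.0000e-01]), np.float64(0.216)) (array([ 5.3290e+02,  3.4866e+02, -2.1000e-01]), np.float64(0.151)) (array([5.3424e+02, 3.4883e+02, 1.5000e-01]), np.float64(0.06))
oblong 200 624
4 (array([422.5 , 382.91,   2.08]), np.float64(0.42)) (array([422.23, 383.7 ,  -1.09]), np.float64(0.235)) (array([424.97, 380.16,   2.08]), np.float64(0.077))
8 (array([422.78, 382.11,   2.08]), np.float64(0.356)) (array([422.09, 382.9 ,  -1.08]), np.float64(0.242)) (array([422.79, 382.05,   2.08]), np.float64(0.088))
tray 12 [array([581., 472.]), array([605., 233.]), array([369., 212.]), array([348., 450.])]
tray 18 [array([580., 470.]), array([605., 233.]), array([370., 212.]), array([349., 449.])]
[ 184.32699647 -491.60241386  248.28945523] 2.0
```

Request:
{"op": "drive_tool", "data": {
  "commands": "0.15 0.2 0 0 0 0 100;0.15 0.3 0 0 0 -0.05 100;0.15 0.35 0 0 0 -0.05 100;0.15 0.35 0 0 0 -0.05 100;0.15 0.35 0 0 0 -0.05 100;0.15 0.35 0 0 0 -0.05 100;0.15 0.35 0 0 0 -0.05 100;0.15 0.35 0 0 0 -0.05 100;0.15 0.35 0 0 0 -0.05 100;0.15 0.35 0 0 0 -0.05 100;0.15 0.35 0 0 0 -0.057 100;0.15 0.35 0 0 0 0 100;0.15 0.35 0 0 0 0 100;0.15 0.35 0 0 0 0 100;0.15 0.35 0 0 0 0 100;0.15 0.35 0 0 0 0 100;0.15 0.35 0 0 0 0 100;0.15 0.35 0 0 0 0 100;0.15 0.35 0 0 0 0 100;0.15 0.35 0 0 0 0 100",
  "force": 40
}}

```text
time_s: 3.67
eef_pos: [484.7, 190.5, 248.3]
ee_rot: [0.0, 1.0, -0.02, 0.0]
force: [-0.2, -0.4, 0.3]
grip_width: 1.001
grip_force: 0.0
```

Request:
{"op": "drive_tool", "data": {
  "commands": "0.1 0.32 -0.2 0 0 0 100;0.1 0.32 -0.2 0 0 0 100;0.1 0.32 -0.2 0 0 0 100;0.1 0.32 -0.2 0 0 0 100;0.09 0.3 -0.2 0 0 0 100;0 0 -0.3 0 0 0 100;0 0 0 0 0 0 100;0 0 0 0 0 0 100"
}}

```text
time_s: 4.33
eef_pos: [532.7, 346.0, 117.5]
ee_rot: [0.001, 1.0, -0.02, -0.001]
force: [0.1, -0.6, 0.7]
grip_width: 1.0
grip_force: 0.0
```

Run:
```python
from h import *
s=sense();print(s["eef_pos"],s["ee_rot"],s["joints"])
```

```text
[532.73424091 346.03006471 117.46633073] [ 6.99591291e-04  9.99806700e-01 -1.95994106e-02 -1.39143740e-03] [ 3.91997457e-01  6.72340915e-01  1.29333342e+00 -1.82820320e-04
  1.17902856e+00  2.00206523e+00]
```

Request:
{"op": "drive_tool", "data": {
  "commands": "0.01 0.03 -0.2 0 0 0 100;0 0 -0.2 0 0 0 100;0 0 -0.18 0 0 0 100;0 0 -0.15 0 0 0 100;0 0 0 0 0 0 100;0 0 0 0 0 0 0;0 0 0 0 0 0 0;0 0 0 0 0 0 0;0 0 0 0 0 0 0;0 0 0 0 0 0 0;0 0 0 0 0 0 0;0 0 0 0 0 0 0;0 0 0 0 0 0 0"
}}

```text
time_s: 5.42
eef_pos: [534.7, 349.7, 46.2]
ee_rot: [-0.0, 1.0, -0.02, 0.001]
force: [-1.0, -0.4, 5.9]
grip_width: 0.273
grip_force: 39.2
```

Request:
{"op": "drive_tool", "data": {
  "commands": "0 0 0.1 0 0 0 0;0 0 0.25 0 0 0 0;0 0 0.3 0 0 0 0;0 0 0.35 0 0 0 0;0.01 -0.15 0.04 0 0 0 0;0.03 -0.28 0 0 0 0 0;0.03 -0.32 0 0 0 0 0;0.03 -0.32 0 0 0 0 0;0.03 -0.32 0 0 0 0 0;0.03 -0.32 0 0 0 0 0;0.03 -0.32 0 0 0 0 0;0.03 -0.32 0 0 0 0 0;0.03 -0.32 0 0 0 0 0;0.03 -0.32 0 0 0 0 0;0.03 -0.28 0 0 0 0 0;0.03 -0.2 0 0 0 0 0;0.01 -0.1 0 0 0 0 0;0 0 0 0 0 0 0;0 0 0 0 0 0 0"
}}

```text
time_s: 7.0
eef_pos: [568.9, -7.2, 149.0]
ee_rot: [-0.0, 1.0, -0.02, -0.0]
force: [-0.4, 0.4, -4.3]
grip_width: 0.265
grip_force: 39.7
```

Run:
```python
from h import *
s=sense();print(s["eef_pos"],s["ee_rot"],s["grip_width"])
```

```text
[568.94828429  -7.1948958  148.99813168] [-2.64452039e-04  9.99801409e-01 -1.99209846e-02 -4.75432758e-04] 0.2649196371050259
```

Request:
{"op": "drive_tool", "data": {
  "commands": "0 -0.01 -0.25 0 0 0 0;0 0 -0.2 0 0 0 0;0 0 -0.08 0 0 0 0;0 0 -0.03 0 0 0 0;0 0 -0.015 0 0 0 0;0 0 -0.01 0 0 0 0;0 0 0 0 0 0 0"
}}

```text
time_s: 7.58
eef_pos: [569.8, -8.4, 91.7]
ee_rot: [0.0, 1.0, -0.02, 0.001]
force: [-0.4, 0.1, -3.4]
grip_width: 0.269
grip_force: 39.8
```

Request:
{"op": "drive_tool", "data": {
  "commands": "0 0 -0.01 0 0 0 0;0 0 -0.01 0 0 0 0;0 0 0 0 0 0 0;0 0 0 0 0 0 0"
}}

```text
time_s: 7.92
eef_pos: [569.6, -8.6, 89.2]
ee_rot: [0.0, 1.0, -0.02, 0.0]
force: [0.9, -0.2, -0.5]
grip_width: 0.263
grip_force: 40.1
```

Request:
{"op": "drive_tool", "data": {
  "commands": "0 0 -0.005 0 0 0 0;0 0 0 0 0 0 40;0 0 0 0 0 0 70;0 0 0 0 0 0 100;0 0 0 0 0 0 100;0 0 0 0 0 0 100;0 0 0 0 0 0 100;0 0 0.15 0 0 0 100;0 0 0.25 0 0 0 100;0 0 0.3 0 0 0 100;-0.05 0.2 0.1 0 0 0 100;-0.14 0.35 0 0 0 0 100;-0.14 0.35 0 0 0 0 100;-0.14 0.35 0 0 0 0 100;-0.14 0.35 0 0 0 0 100;-0.14 0.35 0 0 0 0 100;-0.14 0.35 0 0 0 0 100;-0.14 0.35 0 0 0 0 100;-0.14 0.35 0 0 0 0 100;-0.14 0.35 0 0 0 0 100"
}}

```text
time_s: 9.58
eef_pos: [437.3, 328.0, 168.4]
ee_rot: [-0.0, 1.0, -0.02, 0.0]
force: [0.1, 0.2, -0.2]
grip_width: 0.997
grip_force: 0.0
```

Run:
```python
from h import *
T=capture("top");S=capture("side");cv2.imwrite("pics/T2.png",T["pixels"]);cv2.imwrite("pics/S2.png",S["pixels"])
s=sense();print(s["eef_pos"],s["ee_rot"],s["grip_width"])
ms=brass(S,(190,270,255,355));mt=brass(T,(150,225,230,275))
print("oblong px",mt.sum(),ms.sum(),fit_blank("oblong",[(S,ms)],[422.6,382,2.08],8))
ms=brass(S,(270,165,330,230));print(ms.sum(),[c for c in cv2.connectedComponentsWithStats(ms)[2:]])
mt=brass(T,(290,185,325,220));print(mt.sum())
print("round",fit_blank("round",[(S,ms),(T,mt)],[569,-8.6,0],52.3),fit_blank("round",[(S,ms)],[569,-8.6,0],52.3))
a=T["pixels"][150:225,270:370];b=S["pixels"][155:230,250:350];c=S["pixels"][270:345,190:290];d=T["pixels"][190:265,140:240]
f=lambda q:cv2.resize(q,(400,300),interpolation=cv2.INTER_CUBIC)
cv2.imwrite("pics/v2.png",np.vstack([np.hstack([f(a),f(b)]),np.hstack([f(c),f(d)])]))
```

```text
[436.06252216 330.29738397 168.30005629] [-4.78771516e-04  9.99854635e-01 -1.70430731e-02 -1.11031375e-04] 0.9968974396623571
oblong px 1 750 (array([422.91, 382.59,   2.08]), np.float64(0.213))
1083 [array([[     0,      0,    560,    420, 234117],
       [   270,    165,     60,     19,    676],
       [   288,    187,     24,     27,    407]], dtype=int32), array([[279.39587471, 209.62253062],
       [303.53550296, 171.58136095],
       [299.47420147, 201.997543  ]])]
387
round (array([ 5.6813e+02, -8.8500e+00,  1.7000e-01]), np.float64(0.704)) (array([ 5.682e+02, -9.720e+00,  2.700e-01]), np.float64(0.652))
```

View pics/v2.png

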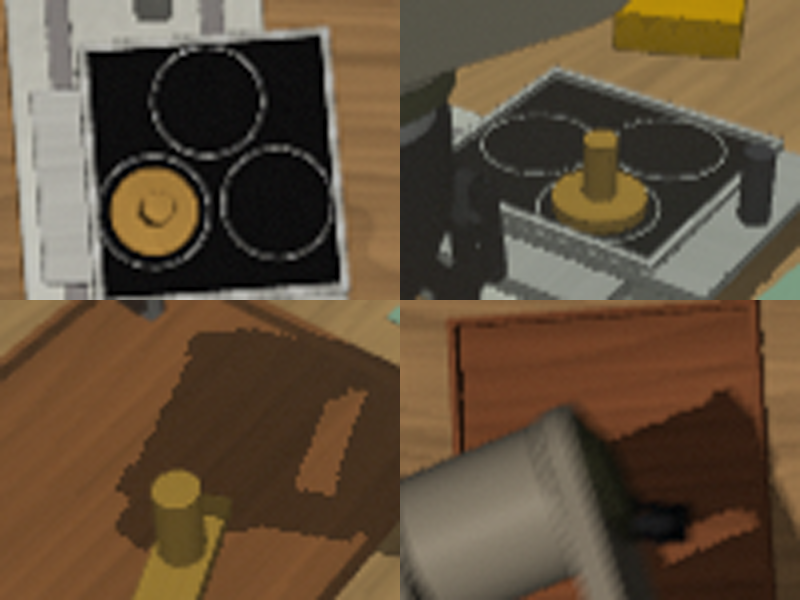

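Round blank stands well centred in the left ring; oblong is unmoved. Now I fetch the oblong.

Request:
{"op": "drive_tool", "data": {
  "commands": "-0.06 0.26 -0.2 0 0 0 100;-0.07 0.26 -0.25 0 0 0 100;0 0 -0.2 0 0 0 100;0 0 0 0 0 0 100;0 0 0 0 0 0 100"
}}

```text
time_s: 10.1
eef_pos: [425.4, 377.8, 103.1]
ee_rot: [0.001, 1.0, -0.02, -0.001]
force: [0.3, -0.0, -0.1]
grip_width: 0.998
grip_force: 0.0
```

Request:
{"op": "drive_tool", "data": {
  "commands": "-0.015 0.035 -0.2 0 0 0 100;0 0 -0.2 0 0 0 100;0 0 -0.12 0 0 0 100;0 0 -0.05 0 0 0 100;0 0 0 0 0 0 100;0 0 0 0 0 0 100"
}}

```text
time_s: 10.6
eef_pos: [424.6, 381.9, 47.5]
ee_rot: [-0.0, 1.0, -0.02, 0.001]
force: [-0.4, 1.1, 0.4]
grip_width: 1.002
grip_force: 0.0
```

Request:
{"op": "drive_tool", "data": {
  "commands": "-0.015 0 -0.015 0 0 0 100;0 0 0 0 0 0 100;0 0 0 0 0 0 0;0 0 0 0 0 0 0;0 0 0 0 0 0 0;0 0 0 0 0 0 0;0 0 0 0 0 0 0;0 0 0 0 0 0 0;0 0 0 0 0 0 0;0 0 0 0 0 0 0;0 0 0 0 0 0 0"
}}

```text
time_s: 11.52
eef_pos: [422.5, 382.2, 45.1]
ee_rot: [-0.0, 1.0, -0.02, 0.0]
force: [-0.4, 1.7, 4.4]
grip_width: 0.265
grip_force: 39.4
```

Request:
{"op": "drive_tool", "data": {
  "commands": "0 0 0.1 0 0 0 0;0 0 0.3 0 0 0 0;0 0 0.35 0 0 0 0;0 -0.1 0.35 0 0 0 0;0.05 -0.2 0.06 0 0 0 0;0.1 -0.3 0 0 0 0 0;0.11 -0.32 0 0 0 0 0;0.11 -0.32 0 0 0 0 0;0.11 -0.32 0 0 0 0 0;0.11 -0.32 0 0 0 0 0;0.11 -0.32 0 0 0 0 0;0.11 -0.32 0 0 0 0 0;0.11 -0.32 0 0 0 0 0;0.11 -0.32 0 0 0 0 0;0.11 -0.32 0 0 0 0 0;0.11 -0.32 0 0 0 0 0;0.11 -0.32 0 0 0 0 0;0.11 -0.32 0 0 0 0 0;0.08 -0.25 0 0 0 0 0;0 -0.15 0 0 0 0 0"
}}

```text
time_s: 13.18
eef_pos: [577.5, -104.9, 160.3]
ee_rot: [0.0, 1.0, -0.021, -0.001]
force: [0.4, -0.1, -3.6]
grip_width: 0.265
grip_force: 40.1
```

Request:
{"op": "drive_tool", "data": {
  "commands": "0 0 0 0 0 0 0;0 0 0 0 0 0 0;0 0 0 0 0 0 0;0 0 0 0 0 0 0"
}}

```text
time_s: 13.52
eef_pos: [577.0, -100.8, 160.8]
ee_rot: [-0.0, 1.0, -0.019, -0.0]
force: [-0.3, -0.1, -4.7]
grip_width: 0.267
grip_force: 40.1
```

Request:
{"op": "drive_tool", "data": {
  "commands": "0.01 -0.014 -0.3 0 0 0 0;0 0 -0.25 0 0 0 0;0 0 -0.1 0 0 0 0;0 0 -0.05 0 0 0 0;0 0 -0.01 0 0 0 0;0 0 0 0 0 0 0;0 0 0 0 0 0 0"
}}

```text
time_s: 14.1
eef_pos: [579.0, -103.6, 91.2]
ee_rot: [0.0, 1.0, -0.02, 0.001]
force: [0.0, -0.1, -4.4]
grip_width: 0.268
grip_force: 40.1
```

Request:
{"op": "drive_tool", "data": {
  "commands": "-0.01 0.012 0 0 0 0 0;0 0 -0.01 0 0 0 0;0 0 -0.01 0 0 0 0;0 0 0 0 0 0 0;0 0 0 0 0 0 0"
}}

```text
time_s: 14.52
eef_pos: [577.5, -102.3, 88.1]
ee_rot: [0.0, 1.0, -0.02, 0.0]
force: [-0.5, -0.3, -1.1]
grip_width: 0.267
grip_force: 40.5
```

Request:
{"op": "drive_tool", "data": {
  "commands": "0 0 -0.005 0 0 0 0;0 0 0 0 0 0 40;0 0 0 0 0 0 70;0 0 0 0 0 0 100;0 0 0 0 0 0 100;0 0 0 0 0 0 100;0 0 0 0 0 0 100;0 0 0.15 0 0 0 100;0 0 0.3 0 0 0 100;0 0 0.35 0 0 0 100;-0.1 -0.15 0.3 0 0 0 100;-0.2 -0.3 0 0 0 0 100;-0.25 -0.3 0 0 0 0 100;-0.25 -0.3 0 0 0 0 100;-0.25 -0.3 0 0 0 0 100;-0.25 -0.2 0 0 0 0 100;-0.25 -0.1 0 0 0 0 100;0 0 0 0 0 0 100;0 0 0 0 0 0 100"
}}

```text
time_s: 16.1
eef_pos: [421.8, -267.8, 197.6]
ee_rot: [0.0, 1.0, -0.021, 0.0]
force: [1.3, 0.6, 0.1]
grip_width: 0.998
grip_force: 0.0
```

```bash
cat > look.py <<'E'
from h import *
import sys
T=capture("top");S=capture("side");n=sys.argv[1]
a=T["pixels"][150:225,270:370];b=S["pixels"][155:230,250:350];c=S["pixels"][115:190,345:445];d=T["pixels"][200:275,380:480]
f=lambda q:cv2.resize(q,(400,300),interpolation=cv2.INTER_CUBIC)
cv2.imwrite(f"pics/v{n}.png",np.vstack([np.hstack([f(a),f(b)]),np.hstack([f(c),f(d)])]))
s=sense();print(s["eef_pos"],s["ee_rot"],s["grip_width"],s["joints"],s["time_s"])
v,q=carrier_fit([T,S],[598,-53,52.3,.096],fixyaw=.096);print("carrier",np.round(v,2),q)
E
python3 look.py 3
```

```text
[ 422.90893976 -267.04902673  197.4431706 ] [ 8.62164971e-05  9.99809168e-01 -1.95333893e-02  2.59971671e-04] 0.9998748456011065 [-7.98018405e-01  3.05269213e-01  1.64695425e+00  2.61151508e-04
  1.18887793e+00  8.11749915e-01] 16.2
carrier [ 5.9839e+02 -5.2670e+01  5.2060e+01  1.2000e-01] 180.07089233398438
```

View pics/v3.png

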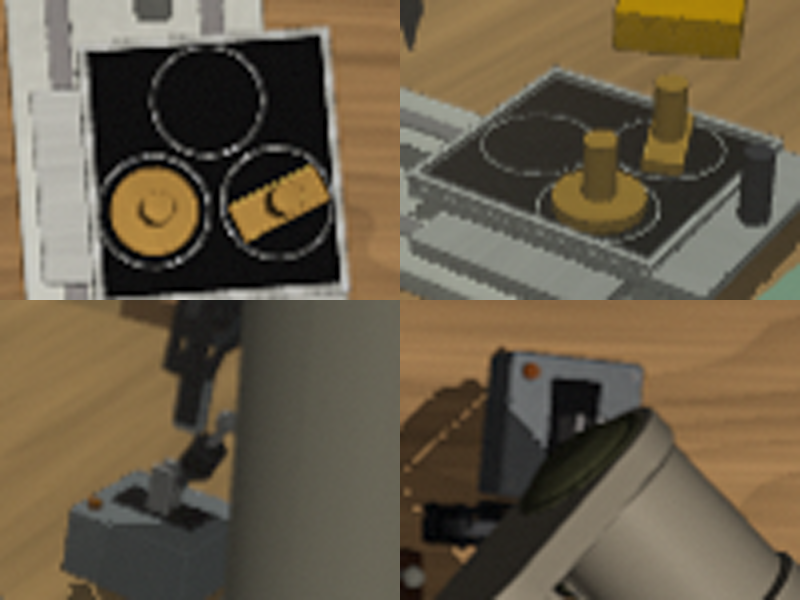

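Oblong is centred in the right ring, and the lever and collar are as modelled. Next I tilt the tool in line with the lever and stage above it.

Request:
{"op": "drive_tool", "data": {
  "commands": "0.01 -0.15 0 -0.01 -0.13 -0.01 65;0.01 -0.2 0 -0.01 -0.134 -0.01 65;0.02 -0.2 -0.02 -0.011 -0.134 -0.01 65;0.02 -0.15 -0.02 -0.012 -0.135 -0.02 65;0 -0.08 -0.01 0 0 0 65;0 0 0 0 0 0 65;0 0 0 0 0 0 65;0 0 0 0 0 0 65;0 0 0 0 0 0 65"
}}

```text
time_s: 16.95
eef_pos: [429.1, -344.4, 192.6]
ee_rot: [0.013, 0.977, -0.038, 0.208]
force: [-0.5, 0.1, 0.6]
grip_width: 0.647
grip_force: 0.0
```

```bash
cat > sw.py <<'E'
from h import *
s=sense();P=np.array([489.5,-350,55]);a=-.08
Rt=rot(s["ee_rot"]);z=Rt[:,2];y=Rt[:,1];v=s["eef_pos"]-P
ex=np.array([np.cos(a),np.sin(a),0]);ey=np.array([-np.sin(a),np.cos(a),0])
print("eef",np.round(s["eef_pos"],1),"tilt from vertical to +x:",np.round(np.arctan2(-z@ex,-z[2]),3),"out-of-plane",np.round(z@ey,3),"closing y.ey",np.round([y@ey,y@ex],3))
d=np.array([v@ex,v@ey,v[2]]);print("pivot frame",np.round(d,1),"polar",round(np.hypot(d[0],d[2]),1),round(np.arctan2(d[0],d[2]),3),"force",np.round(s["force"],1),s["grip_width"],s["grip_force"])
E
python3 sw.py
```

```text
eef [ 429.1 -344.4  192.6] tilt from vertical to +x: -0.419 out-of-plane -0.009 closing y.ey [-1.     0.001]
pivot frame [-60.6   0.8 137.6] polar 150.3 -0.415 force [-0.5  0.1  0.6] 0.647285535287801 0.0
```

Request:
{"op": "drive_tool", "data": {
  "commands": "0.08 -0.01 -0.18 0 0 0 65;0.09 -0.01 -0.2 0 0 0 65;0.09 -0.01 -0.2 0 0 0 65;0.06 -0.005 -0.13 0 0 0 65;0.02 0 -0.05 0 0 0 65;0 0 0 0 0 0 65;0 0 0 0 0 0 65"
}}

```text
time_s: 17.53
eef_pos: [462.6, -348.6, 116.9]
ee_rot: [0.013, 0.977, -0.038, 0.208]
force: [-0.1, -0.5, 0.2]
grip_width: 0.648
grip_force: 0.0
```

```bash
python3 sw.py
python3 - <<'E'
from h import *
S=capture("side");cv2.imwrite("pics/sw1.png",cv2.resize(S["pixels"][115:190,345:445],(800,600),interpolation=cv2.INTER_CUBIC))
E
```

```text
eef [ 462.6 -348.6  116.9] tilt from vertical to +x: -0.42 out-of-plane -0.009 closing y.ey [-1. -0.]
pivot frame [-26.9  -0.8  61.9] polar 67.5 -0.41 force [-0.1 -0.5  0.2] 0.6478666908042741 0.0
```

View pics/sw1.png

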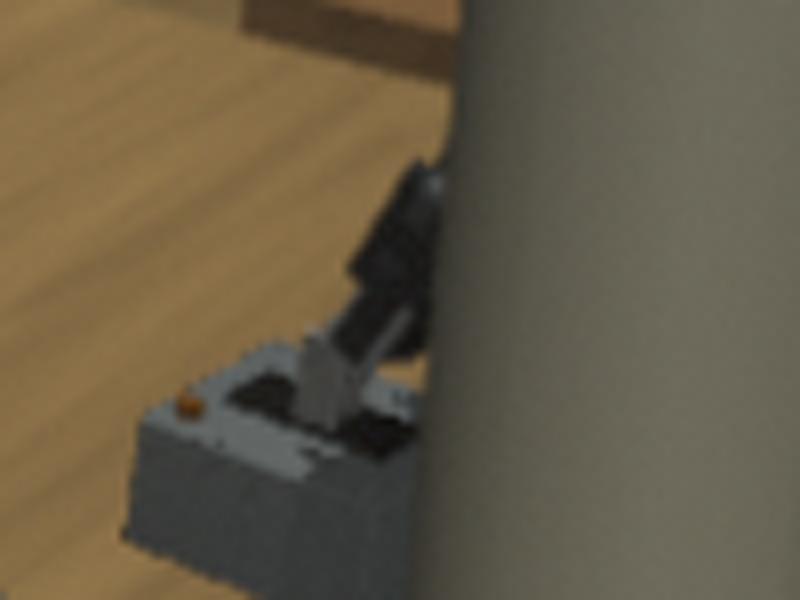

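Request:
{"op": "drive_tool", "data": {
  "commands": "0.006 0.005 -0.015 0 0 0 65;0 0 0 0 0 0 50;0 0 0 0 0 0 30;0 0 0 0 0 0 10;0 0 0 0 0 0 0;0 0 0 0 0 0 0;0 0 0 0 0 0 0;0 0 0 0 0 0 0",
  "force": 35
}}

```text
time_s: 18.25
eef_pos: [463.0, -349.6, 115.8]
ee_rot: [0.015, 0.977, -0.039, 0.209]
force: [-3.3, -4.1, 4.2]
grip_width: 0.317
grip_force: 34.9
```

```bash
python3 sw.py
```

```text
eef [ 463.  -349.6  115.8] tilt from vertical to +x: -0.421 out-of-plane -0.012 closing y.ey [-1.    -0.002]
pivot frame [-26.5  -1.7  60.8] polar 66.3 -0.411 force [-3.3 -4.1  4.2] 0.3170014286335035 34.86917495727539
```

Request:
{"op": "drive_tool", "data": {
  "commands": "-0.016 0 0.037 0 0 0 0;-0.016 0 0.037 0 0 0 0;-0.017 0 0.037 0 0 0 0;0 0 0 0 0 0 0;0 0 0 0 0 0 0"
}}

```text
time_s: 18.67
eef_pos: [458.0, -349.1, 126.1]
ee_rot: [0.014, 0.977, -0.039, 0.208]
force: [1.5, -7.0, -2.5]
grip_width: 0.314
grip_force: 34.7
```

```bash
python3 sw.py
```

```text
eef [ 458.  -349.1  126.1] tilt from vertical to +x: -0.421 out-of-plane -0.011 closing y.ey [-1.    -0.002]
pivot frame [-31.5  -1.6  71.1] polar 77.8 -0.416 force [ 1.5 -7.  -2.5] 0.3143175278342276 34.727829694747925
```

Request:
{"op": "drive_tool", "data": {
  "commands": "0.051 -0.014 0.021 0.0071 0.0888 0 0;0.051 -0.004 0.017 0.0071 0.0888 0 0;0.053 -0.004 0.013 0.0071 0.0888 0 0;0.054 -0.004 0.009 0.0071 0.0888 0 0;0.054 -0.004 0.006 0.0071 0.0888 0 0;0.054 -0.004 0.002 0.0071 0.0888 0 0;0 0 0 0 0 0 0;0 0 0 0 0 0 0"
}}

```text
time_s: 19.33
eef_pos: [489.9, -351.9, 131.6]
ee_rot: [0.005, 0.999, -0.038, -0.001]
force: [-0.6, -5.3, -3.9]
grip_width: 0.311
grip_force: 35.3
```

```bash
python3 sw.py
```

```text
eef [ 489.9 -351.9  131.6] tilt from vertical to +x: 0.002 out-of-plane -0.01 closing y.ey [-1.     0.004]
pivot frame [ 0.6 -1.8 76.6] polar 76.6 0.008 force [-0.6 -5.3 -3.9] 0.3110340336968508 35.32309055328369
```

Request:
{"op": "drive_tool", "data": {
  "commands": "0.054 -0.007 0.008 0.0071 0.0888 0 0;0.054 -0.006 -0.003 0.0071 0.0888 0 0;0.054 -0.006 -0.009 0.0071 0.0888 0 0;0.053 -0.004 -0.013 0.0071 0.0888 0 0;0.051 -0.004 -0.017 0.0071 0.0888 0 0;0.051 -0.004 -0.021 0.0071 0.0888 0 0;0 0 0 0 0 0 0;0 0 0 0 0 0 0"
}}

```text
time_s: 20.0
eef_pos: [520.9, -354.6, 125.3]
ee_rot: [-0.005, 0.977, -0.036, -0.21]
force: [-1.2, -1.5, -3.4]
grip_width: 0.319
grip_force: 35.6
```

```bash
python3 sw.py
```

```text
eef [ 520.9 -354.6  125.3] tilt from vertical to +x: 0.423 out-of-plane -0.008 closing y.ey [-1.     0.007]
pivot frame [31.7 -2.1 70.3] polar 77.1 0.424 force [-1.2 -1.5 -3.4] 0.3188060935741326 35.61801373958588
```

Request:
{"op": "drive_tool", "data": {
  "commands": "-0.013 0.001 -0.034 0 0 0 0;-0.015 0.001 -0.034 0 0 0 0;-0.015 0.001 -0.032 0 0 0 0;0 0 0 0 0 0 0;0 0 0 0 0 0 0"
}}

```text
time_s: 20.42
eef_pos: [517.1, -354.3, 117.1]
ee_rot: [-0.004, 0.977, -0.037, -0.208]
force: [-0.4, -0.5, -3.0]
grip_width: 0.315
grip_force: 35.8
```

```bash
python3 sw.py
```

```text
eef [ 517.1 -354.3  117.1] tilt from vertical to +x: 0.419 out-of-plane -0.009 closing y.ey [-1.     0.007]
pivot frame [27.8 -2.1 62.1] polar 68.0 0.421 force [-0.4 -0.5 -3. ] 0.3148478500739705 35.802066922187805
```

Request:
{"op": "drive_tool", "data": {
  "commands": "-0.008 0.001 -0.018 0 0 0 0;0 0 0 0 0 0 0;0 0 0 0 0 0 40;0 0 0 0 0 0 65;0 0 0 0 0 0 65;0 0 0 0 0 0 65;0 0 0 0 0 0 65;0.06 0 0.15 0 0 0 65;0.1 -0.01 0.22 0 0 0 65;0.1 -0.01 0.22 0 0 0 65;0.1 -0.01 0.22 0 0 0 65;0 0.2 0.1 0 -0.05 0 65;-0.05 0.3 0 -0.01 -0.12 0 65;-0.1 0.3 0 -0.01 -0.12 0 65;-0.1 0.3 0 -0.01 -0.12 0 65;-0.1 0.3 0 -0.01 -0.125 0 65;-0.1 0.3 0 0 0 0 65;0 0.1 0 0 0 0 65;0 0 0 0 0 0 65"
}}

```text
time_s: 22.0
eef_pos: [507.2, -175.6, 207.3]
ee_rot: [0.004, 0.999, -0.037, 0.001]
force: [0.4, -0.2, 0.0]
grip_width: 0.645
grip_force: 0.0
```

```bash
python3 look.py 4; python3 sw.py
python3 - <<'E'
import cv2;i=cv2.imread("pics/v4.png")
E
```

```text
[ 507.89836678 -178.02909805  206.63917641] [ 4.19229929e-03  9.99278077e-01 -3.77476930e-02  9.28349073e-04] 0.6512812438551743 [-0.55205401  0.37469103  1.52367498 -0.00675854  1.23749252  1.09644921] 22.1
carrier [ 5.984e+02 -5.263e+01  5.202e+01  1.200e-01] 177.67718505859375
eef [ 507.9 -178.   206.6] tilt from vertical to +x: -0.002 out-of-plane -0.008 closing y.ey [-1.     0.004]
pivot frame [  4.6 172.9 151.6] polar 151.7 0.03 force [-0.2 -0.2 -0. ] 0.6512812438551743 0.0
```

View pics/v4.png

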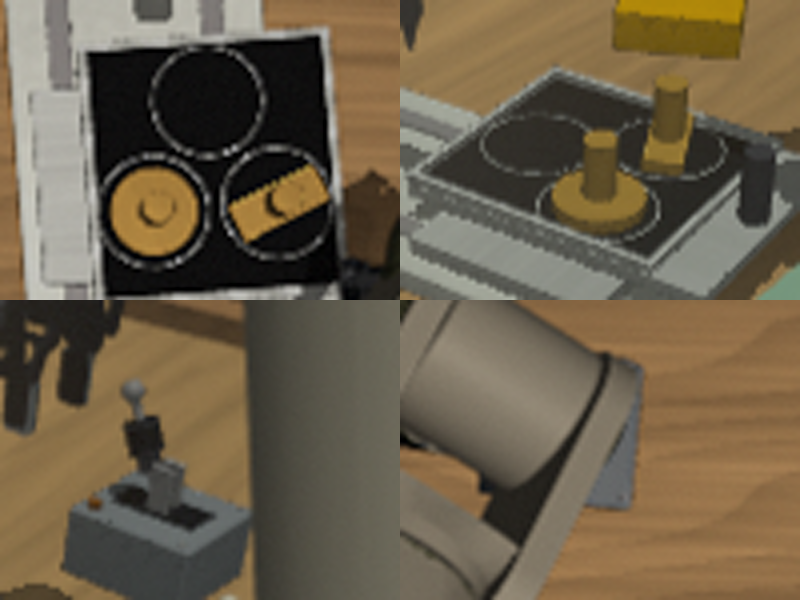

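Lever is on with the collar home, and the blanks are still in their rings. Now the handle.

Request:
{"op": "drive_tool", "data": {
  "commands": "-0.05 0.15 -0.1 0 0 0.05 65;-0.06 0.25 -0.1 0 0 0.08 65;-0.06 0.3 -0.1 0 0 0.088 65;-0.06 0.25 -0.1 0 0 0 65;-0.06 0.18 -0.1 0 0 0 65;0 0 -0.1 0 0 0 65;0 0 0 0 0 0 65;0 0 0 0 0 0 65;0 0 0 0 0 0 65"
}}

```text
time_s: 22.85
eef_pos: [479.2, -65.8, 146.7]
ee_rot: [0.004, 0.999, 0.047, 0.001]
force: [-0.1, -0.1, -0.2]
grip_width: 0.651
grip_force: 0.0
```

Request:
{"op": "drive_tool", "data": {
  "commands": "0 0.012 -0.2 0 0 0 65;0 0 -0.2 0 0 0 65;0 0 -0.13 0 0 0 65;0 0 -0.05 0 0 0 65;0 0 0 0 0 0 65;0 0 0 0 0 0 40;0 0 0 0 0 0 20;0 0 0 0 0 0 0;0 0 0 0 0 0 0;0 0 0 0 0 0 0;0 0 0 0 0 0 0",
  "force": 60
}}

```text
time_s: 23.77
eef_pos: [479.0, -63.5, 89.6]
ee_rot: [0.004, 0.999, 0.048, 0.002]
force: [-0.9, -1.3, 4.8]
grip_width: 0.236
grip_force: 58.4
```

Run:
```python
from h import *
s=sense();print(s["eef_pos"],s["ee_rot"],s["force"],s["grip_width"])
```

```text
[479.02633277 -63.54947358  89.63260873] [0.00422765 0.99885968 0.04750939 0.00208174] [-0.90334061 -1.34653569  4.82717338] 0.23643570684558457
```

Request:
{"op": "drive_tool", "data": {
  "commands": "-0.02 -0.002 0 0 0 0 0;-0.02 -0.002 0 0 0 0 0;0 0 0 0 0 0 0;0 0 0 0 0 0 0"
}}

```text
time_s: 24.1
eef_pos: [474.8, -63.9, 89.6]
ee_rot: [0.004, 0.999, 0.048, 0.002]
force: [-1.3, -2.1, 8.8]
grip_width: 0.239
grip_force: 58.9
```

Request:
{"op": "drive_tool", "data": {
  "commands": "-0.02 -0.002 -0.003 0 0 0 0;-0.02 -0.002 -0.003 0 0 0 0;0 0 0 0 0 0 0;0 0 0 0 0 0 0"
}}

```text
time_s: 24.43
eef_pos: [472.5, -64.4, 89.6]
ee_rot: [0.005, 0.999, 0.047, 0.004]
force: [7.2, 1.2, 6.3]
grip_width: 0.237
grip_force: 58.9
```

```bash
python3 look.py 5
```

```text
[472.51404352 -64.39810355  89.53982467] [0.00461358 0.99885733 0.04737425 0.00429366] 0.2368924684929502 [-0.37931799  0.40358822  1.83618519 -0.00623475  0.89019235  1.1005876 ] 24.5333
carrier [ 6.3432e+02 -7.2110e+01  5.3910e+01  1.6000e-01] 119.71395874023438
```

Request:
{"op": "drive_tool", "data": {
  "commands": "0.02 0.002 0 0 0 0 0;0.004 -0.04 0 0 0 0 0;0.007 -0.07 0 0 0 0 0;0.007 -0.07 0 0 0 0 0;0.007 -0.07 0 0 0 0 0;0.004 -0.04 0 0 0 0 0;0.001 -0.01 0 0 0 0 0;0.001 -0.01 0 0 0 0 0;0 0 0 0 0 0 0;0 0 0 0 0 0 0"
}}

```text
time_s: 25.37
eef_pos: [476.7, -95.4, 89.5]
ee_rot: [0.005, 0.999, 0.048, 0.003]
force: [0.5, -1.6, 11.4]
grip_width: 0.238
grip_force: 59.5
```

Request:
{"op": "drive_tool", "data": {
  "commands": "0.001 -0.01 0 0 0 0 0;0.001 -0.01 0 0 0 0 0;0 0 0 0 0 0 0;0 0 0 0 0 0 0"
}}

```text
time_s: 25.7
eef_pos: [476.8, -97.3, 89.5]
ee_rot: [0.005, 0.999, 0.047, 0.003]
force: [0.8, -0.2, 11.7]
grip_width: 0.24
grip_force: 59.5
```

Request:
{"op": "drive_tool", "data": {
  "commands": "0.001 -0.01 0.006 0 0 0 0;0.001 -0.01 0 0 0 0 0;0 0 0 0 0 0 0;0 0 0 0 0 0 0"
}}

```text
time_s: 26.03
eef_pos: [476.2, -97.9, 89.5]
ee_rot: [0.003, 0.999, 0.047, 0.002]
force: [0.5, 7.7, 10.4]
grip_width: 0.238
grip_force: 59.4
```

Request:
{"op": "drive_tool", "data": {
  "commands": "0.001 -0.01 0 0 0 0 0;0.001 -0.01 0 0 0 0 0;0 0 0 0 0 0 0;0 0 0 0 0 0 0"
}}

```text
time_s: 26.37
eef_pos: [475.9, -98.2, 89.4]
ee_rot: [0.001, 0.999, 0.048, 0.001]
force: [-1.2, 19.7, 15.5]
grip_width: 0.237
grip_force: 59.9
```

Request:
{"op": "drive_tool", "data": {
  "commands": "0.05 0.02 0 0 0 0 0;0.08 0.025 0 0 0 0 0;0.1 0.03 0 0 0 0 0;0.1 0.03 0 0 0 0 0;0.1 0.03 0 0 0 0 0;0.1 0.03 0 0 0 0 0;0.1 0.03 0 0 0 0 0;0.1 0.03 0 0 0 0 0;0.1 0.03 0 0 0 0 0;0.1 0.03 0 0 0 0 0;0.1 0.03 0 0 0 0 0;0.1 0.03 0 0 0 0 0;0.1 0.03 0 0 0 0 0;0.1 0.03 0 0 0 0 0;0.1 0.03 0 0 0 0 0;0.1 0.03 0 0 0 0 0;0.05 0.015 0 0 0 0 0;0.03 0.01 0 0 0 0 0;0 0 0 0 0 0 0;0 0 0 0 0 0 0"
}}

```text
time_s: 28.03
eef_pos: [637.9, -51.9, 89.7]
ee_rot: [0.004, 0.999, 0.048, 0.002]
force: [1.6, -0.3, 4.8]
grip_width: 0.238
grip_force: 59.2
```

```bash
cat > chk.py <<'E'
from h import *
import sys
T=capture("top");S=capture("side");n=sys.argv[1]
s=sense();print(np.round(s["eef_pos"],1),np.round(s["ee_rot"],3),np.round(s["force"],1),s["time_s"])
a=.096;A=np.array([472.7,-64.4]);d=s["eef_pos"][:2]-A;c,q=np.cos(a),np.sin(a)
print("sx",round(d[0]*c+d[1]*q,1),"sy",round(-d[0]*q+d[1]*c-46.4,1))
b=S["pixels"][110:230,215:375];cv2.imwrite(f"pics/c{n}.png",cv2.resize(b,(800,600),interpolation=cv2.INTER_CUBIC))
E
python3 chk.py 1
```

```text
[637.7 -52.   89.6] [0.004 0.999 0.048 0.002] [1.  0.2 4. ] 28.1333
sx 165.5 sy -49.9
```

View pics/c1.png

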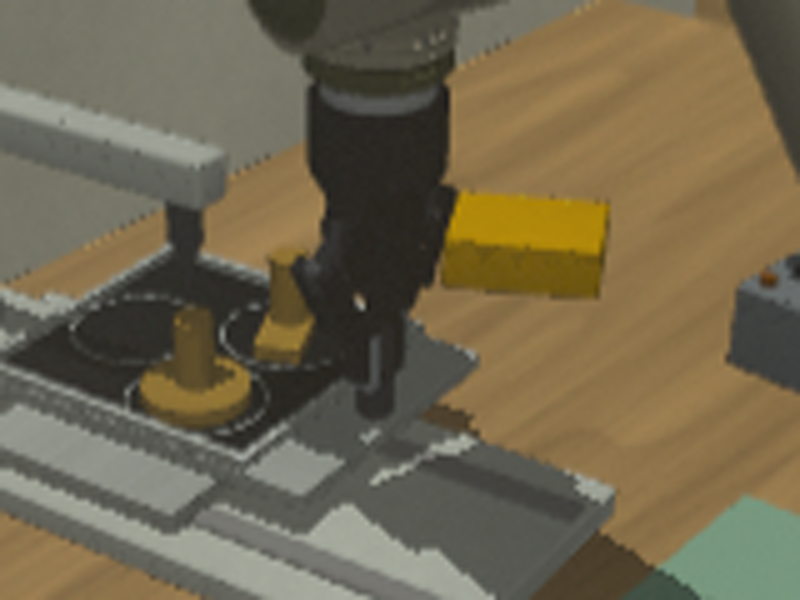

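```bash
cat > rel.py <<'E'
from h import *
import sys
kind=sys.argv[1];x0=[float(v) for v in sys.argv[2].split(",")]
S=capture("side");T=capture("top")
z=52.2;tip=at_z(S,(252.2,167.0),z+74)
m=brass(S,(215,165,345,235))
n,l,st,ce=cv2.connectedComponentsWithStats(m)
u=proj(S,[x0[0],x0[1],z+20]);i=1+np.argmin([np.hypot(*(ce[j]-u))+(1e3 if st[j][4]<60 else 0) for j in range(1,n)])
v=(l==i).astype(np.uint8);print("px",st[i].tolist(),"tip",np.round(tip,1))
r,f=fit_blank(kind,[(S,v)],x0,z);a=.096;c,q=np.cos(a),np.sin(a)
d=tip[:2]-r[:2];print("fit",r,f,"need shift world",np.round(d,1),"carrier",np.round([d[0]*c+d[1]*q,-d[0]*q+d[1]*c],1))
# stem top only: rows near its top in side view
ys,xs=np.nonzero(v);t=[(xs[ys==y].mean(),y,(ys==y).sum()) for y in range(ys.min(),ys.min()+14)];print(np.round(t,1).tolist())
print("proj of stem top if aligned under tip",proj(S,[tip[0],tip[1],z+56]))
mt=brass(T,(250,100,350,200));n,l,st,ce=cv2.connectedComponentsWithStats(mt);print("top comps",[(s.tolist(),np.round(k,1).tolist()) for s,k in zip(st[1:],ce[1:]) if s[4]>30])
E
python3 rel.py round 726,6,0; sed -n 1,1p /dev/null
```

```text
px [243, 172, 22, 23, 327] tip [726.7   6.5 126.2]
fit [7.268e+02 4.200e+00 3.200e-01] 0.135 need shift world [-0.1  2.3] carrier [0.2 2.3]
[[253.5, 172.0, 6.0], [253.0, 173.0, 7.0], [253.0, 174.0, 7.0], [253.0, 175.0, 7.0], [253.0, 176.0, 7.0], [253.0, 177.0, 7.0], [253.5, 178.0, 8.0], [253.5, 179.0, 8.0], [253.5, 180.0, 8.0], [255.0, 181.0, 11.0], [255.0, 182.0, 15.0], [254.5, 183.0, 18.0], [254.0, 184.0, 21.0], [253.5, 185.0, 22.0]]
proj of stem top if aligned under tip [252.48324196 172.6191386 ]
top comps [([332, 139, 17, 11, 119], [340.9, 144.2]), ([294, 140, 16, 22, 191], [300.7, 151.2])]
```

Vision and mechanics agree: about 2.6 mm more in +y is needed.

Request:
{"op": "drive_tool", "data": {
  "commands": "-0.003 0.013 0 0 0 0 0;-0.001 0.013 0 0 0 0 0;0 0 0 0 0 0 0;0 0 0 0 0 0 0;0 0 0 0 0 0 0"
}}

```text
time_s: 28.65
eef_pos: [637.3, -49.3, 89.7]
ee_rot: [0.004, 0.999, 0.048, 0.002]
force: [1.6, -0.2, 5.3]
grip_width: 0.239
grip_force: 59.2
```

```bash
python3 rel.py round 726,6,0; python3 chk.py 2
```

```text
px [242, 172, 23, 24, 336] tip [726.7   6.5 126.2]
fit [ 7.2642e+02  7.8900e+00 -1.6000e-01] 0.115 need shift world [ 0.3 -1.3] carrier [ 0.2 -1.4]
[[253.0, 172.0, 5.0], [252.5, 173.0, 8.0], [252.5, 174.0, 8.0], [252.5, 175.0, 8.0], [252.5, 176.0, 8.0], [252.5, 177.0, 8.0], [252.5, 178.0, 8.0], [253.0, 179.0, 7.0], [253.0, 180.0, 7.0], [253.1, 181.0, 9.0], [255.0, 182.0, 13.0], [254.0, 183.0, 17.0], [253.5, 184.0, 20.0], [253.0, 185.0, 21.0]]
proj of stem top if aligned under tip [252.48324196 172.6191386 ]
top comps [([330, 139, 18, 11, 117], [339.9, 144.5]), ([293, 140, 15, 22, 204], [299.7, 151.2])]
[637.3 -49.3  89.6] [0.004 0.999 0.048 0.002] [1.2 0.5 5.9] 28.85
sx 165.3 sy -47.1
```

Request:
{"op": "drive_tool", "data": {
  "commands": "0 0 0 0 0 0 0;0 0 0 0 0 0 0;0 0 0 0 0 0 0;0 0 0 0 0 0 0;0 0 0 0 0 0 0;0 0 0 0 0 0 0;0 0 0 0 0 0 0;0 0 0 0 0 0 0;0 0 0 0 0 0 0;0 0 0 0 0 0 0;0 0 0 0 0 0 0;0 0 0 0 0 0 0;0 0 0 0 0 0 0;0 0 0 0 0 0 0;0 0 0 0 0 0 0;0 0 0 0 0 0 0;0 0 0 0 0 0 0;0 0 0 0 0 0 0;0 0 0 0 0 0 0;0 0 0 0 0 0 0"
}}

```text
time_s: 30.52
eef_pos: [637.3, -49.3, 89.6]
ee_rot: [0.004, 0.999, 0.048, 0.002]
force: [1.7, 0.3, 6.3]
grip_width: 0.24
grip_force: 59.2
```

Request:
{"op": "drive_tool", "data": {
  "commands": "-0.005 0.05 0 0 0 0 0;-0.008 0.08 0 0 0 0 0;-0.009 0.1 0 0 0 0 0;-0.01 0.1 0 0 0 0 0;-0.01 0.1 0 0 0 0 0;-0.01 0.1 0 0 0 0 0;-0.01 0.1 0 0 0 0 0;-0.01 0.1 0 0 0 0 0;-0.009 0.1 0 0 0 0 0;-0.006 0.06 0 0 0 0 0;-0.004 0.04 0 0 0 0 0;0 0 0 0 0 0 0;0 0 0 0 0 0 0;0 0 0 0 0 0 0;0 0 0 0 0 0 0"
}}

```text
time_s: 31.77
eef_pos: [628.1, 44.1, 89.6]
ee_rot: [0.004, 0.999, 0.048, 0.002]
force: [1.1, 1.1, 6.0]
grip_width: 0.238
grip_force: 59.3
```

```bash
python3 rel.py oblong 726,6,2.08; python3 chk.py 3
```

```text
px [218, 165, 40, 31, 367] tip [726.7   6.5 126.2]
fit [734.17   7.34   2.32] 0.824 need shift world [-7.4 -0.8] carrier [-7.5 -0.1]
[[237.3, 165.0, 35.0], [237.2, 166.0, 38.0], [237.1, 167.0, 39.0], [241.1, 168.0, 30.0], [244.4, 169.0, 24.0], [245.5, 170.0, 22.0], [247.0, 171.0, 19.0], [248.5, 172.0, 16.0], [251.5, 173.0, 10.0], [252.0, 174.0, 7.0], [252.0, 175.0, 5.0], [250.5, 176.0, 2.0], [250.0, 177.0, 1.0], [250.0, 178.0, 1.0]]
proj of stem top if aligned under tip [252.48324196 172.6191386 ]
top comps [([262, 141, 22, 20, 164], [269.8, 148.3]), ([295, 143, 22, 10, 80], [306.8, 148.8])]
[628.1  44.1  89.6] [0.004 0.999 0.048 0.002] [-0.4  2.6  6.6] 31.9667
sx 165.0 sy 46.7
```

View pics/c3.png

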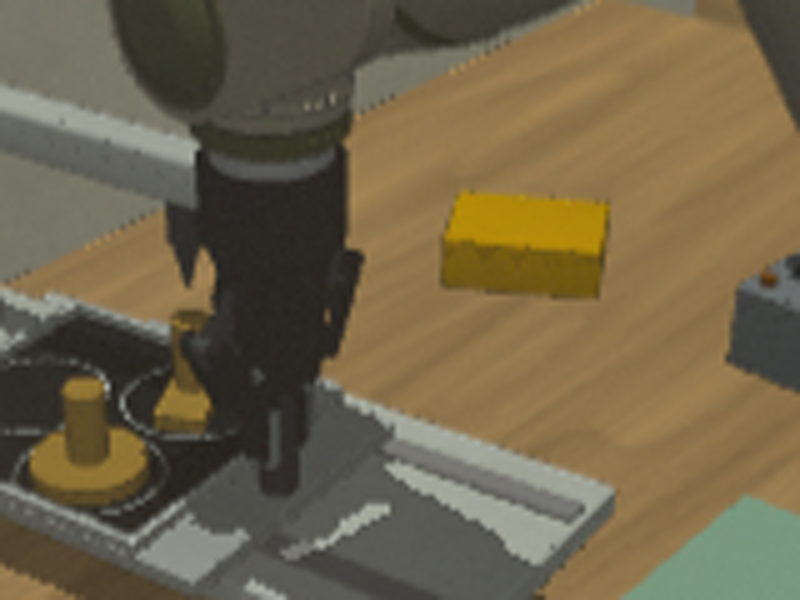

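Stem top centre lies at about (252.6,173), against a predicted aligned position of (252.5,172.6). It is under the needle, so I hold.

Request:
{"op": "drive_tool", "data": {
  "commands": "0 0.002 0 0 0 0 0;0 0 0 0 0 0 0;0 0 0 0 0 0 0;0 0 0 0 0 0 0;0 0 0 0 0 0 0;0 0 0 0 0 0 0;0 0 0 0 0 0 0;0 0 0 0 0 0 0;0 0 0 0 0 0 0;0 0 0 0 0 0 0;0 0 0 0 0 0 0;0 0 0 0 0 0 0;0 0 0 0 0 0 0;0 0 0 0 0 0 0;0 0 0 0 0 0 0;0 0 0 0 0 0 0;0 0 0 0 0 0 0;0 0 0 0 0 0 0;0 0 0 0 0 0 0;0 0 0 0 0 0 0"
}}

```text
time_s: 33.63
eef_pos: [628.1, 44.1, 89.6]
ee_rot: [0.004, 0.999, 0.048, 0.002]
force: [1.5, 0.2, 6.7]
grip_width: 0.238
grip_force: 59.3
```

Request:
{"op": "drive_tool", "data": {
  "commands": "-0.04 -0.015 0 0 0 0 0;-0.08 -0.03 0 0 0 0 0;-0.1 -0.04 0 0 0 0 0;-0.1 -0.04 0 0 0 0 0;-0.1 -0.04 0 0 0 0 0;-0.1 -0.04 0 0 0 0 0;-0.1 -0.04 0 0 0 0 0;-0.1 -0.04 0 0 0 0 0;-0.1 -0.04 0 0 0 0 0;-0.1 -0.04 0 0 0 0 0;-0.1 -0.04 0 0 0 0 0;-0.1 -0.04 0 0 0 0 0;-0.1 -0.04 0 0 0 0 0;-0.1 -0.04 0 0 0 0 0;-0.1 -0.04 0 0 0 0 0;-0.1 -0.04 0 0 0 0 0;-0.05 -0.015 0 0 0 0 0;-0.03 -0.003 0 0 0 0 0;-0.015 0 0 0 0 0 0;0 0 0 0 0 0 0"
}}

```text
time_s: 35.3
eef_pos: [468.0, -18.7, 89.6]
ee_rot: [0.004, 0.999, 0.047, 0.004]
force: [9.7, 0.6, 2.1]
grip_width: 0.243
grip_force: 59.3
```

Request:
{"op": "drive_tool", "data": {
  "commands": "0 0 0 0 0 0 0;0 0 0 0 0 0 0"
}}

```text
time_s: 35.47
eef_pos: [468.0, -18.7, 89.6]
ee_rot: [0.004, 0.999, 0.047, 0.004]
force: [8.6, -0.6, 3.9]
grip_width: 0.239
grip_force: 59.4
```

Request:
{"op": "drive_tool", "data": {
  "commands": "0 0 0 0 0 0 40;0 0 0 0 0 0 65;0 0 0 0 0 0 65;0 0 0 0 0 0 65;0 0 0.2 0 0 0 65;0 0 0.35 0 0 0 65;0 -0.1 0.35 0 0 0 65;0.05 -0.25 0.2 0 0 -0.05 65;0.05 -0.35 0 0 0 -0.05 65;0.06 -0.35 0 0 0 -0.05 65;0.08 -0.35 0 0 0 -0.073 65;0.1 -0.35 0 0.011 0.133 0 65;0.12 -0.35 0 0.011 0.133 0 65;0.12 -0.35 0 0.011 0.133 0 65;0.12 -0.35 -0.04 0.011 0.133 0 65;0.12 -0.35 -0.03 0 0 0 65;0 -0.23 0 0 0 0 65;0 0 0 0 0 0 65;0 0 0 0 0 0 65;0 0 0 0 0 0 65"
}}

```text
time_s: 37.13
eef_pos: [547.5, -354.0, 191.5]
ee_rot: [-0.005, 0.978, -0.038, -0.205]
force: [0.2, 0.3, -0.0]
grip_width: 0.648
grip_force: 0.0
```

```bash
python3 sw.py
python3 - <<'E'
from h import *
T=capture("top");S=capture("side")
a=.096
v,f=carrier_fit([T,S],[587.5,-7.5,52.2,.096],fixyaw=.096,fixz=52.2);print(np.round(v,1),f)
c,s=np.cos(a),np.sin(a)
for kind,k in(("round","left"),("oblong","right")):
    q=RINGS[k];x=v[0]+c*q[0]-s*q[1];y=v[1]+s*q[0]+c*q[1]
    u=proj(T,[x,y,58]);m=brass(T,tuple(int(w) for w in(u[0]-15,u[1]-15,u[0]+16,u[1]+16)))
    u=proj(S,[x,y,80]);ms=brass(S,tuple(int(w) for w in(u[0]-16,u[1]-22,u[0]+17,u[1]+22)))
    print(kind,"ring",np.round([x,y],1),m.sum(),ms.sum(),"T",fit_blank(kind,[(T,m)],[x,y,2.0],52.2),"S",fit_blank(kind,[(S,ms)],[x,y,2.0],52.2))
a=T["pixels"][150:225,260:360];b=S["pixels"][155:230,250:350];cc=S["pixels"][115:190,345:445];d=T["pixels"][200:275,380:480]
f=lambda q:cv2.resize(q,(400,300),interpolation=cv2.INTER_CUBIC)
cv2.imwrite("pics/v6.png",np.vstack([np.hstack([f(a),f(b)]),np.hstack([f(cc),f(d)])]))
E
```

```text
eef [ 547.5 -354.   191.5] tilt from vertical to +x: 0.413 out-of-plane -0.006 closing y.ey [-1.     0.004]
pivot frame [ 58.2   0.6 136.5] polar 148.4 0.403 force [ 0.2  0.3 -0. ] 0.6481076453775286 0.0
[ 5.874e+02 -6.500e+00  5.250e+01  1.000e-01] 179.5915069580078
round ring [558.   37.9] 390 499 T (array([557.6 ,  37.52,   2.12]), np.float64(0.045)) S (array([556.84,  37.88,   2.26]), np.float64(0.171))
oblong ring [567.  -55.7] 252 897 T (array([566.87, -55.62,   2.08]), np.float64(0.088)) S (array([567.8 , -58.7 ,   2.08]), np.float64(0.726))
```

Request:
{"op": "drive_tool", "data": {
  "commands": "0.03 -0.03 0 0 0.009 0 65;-0.08 0.006 -0.18 0 0 0 65;-0.09 0.007 -0.2 0 0 0 65;-0.09 0.007 -0.2 0 0 0 65;-0.06 0.005 -0.13 0 0 0 65;-0.02 0.002 -0.05 0 0 0 65;0 0 0 0 0 0 65;0 0 0 0 0 0 65"
}}

```text
time_s: 37.9
eef_pos: [517.2, -354.9, 116.8]
ee_rot: [-0.004, 0.977, -0.038, -0.208]
force: [-0.7, -0.6, 0.9]
grip_width: 0.651
grip_force: 0.0
```

```bash
python3 sw.py
```

```text
eef [ 517.2 -354.9  116.8] tilt from vertical to +x: 0.419 out-of-plane -0.008 closing y.ey [-1.     0.004]
pivot frame [28.  -2.6 61.8] polar 67.8 0.425 force [-0.7 -0.6  0.9] 0.6507567350443134 0.0
```

Request:
{"op": "drive_tool", "data": {
  "commands": "-0.006 0.004 -0.014 0 0 0 65;0 0 0 0 0 0 50;0 0 0 0 0 0 30;0 0 0 0 0 0 10;0 0 0 0 0 0 0;0 0 0 0 0 0 0;0 0 0 0 0 0 0;0 0 0 0 0 0 0;0.016 -0.001 0.037 0 0 0 0;0.016 -0.001 0.037 0 0 0 0;0.017 -0.001 0.037 0 0 0 0;0 0 0 0 0 0 0;0 0 0 0 0 0 0",
  "force": 35
}}

```text
time_s: 38.98
eef_pos: [520.8, -354.8, 125.0]
ee_rot: [-0.005, 0.977, -0.038, -0.209]
force: [-0.8, 2.0, -5.5]
grip_width: 0.316
grip_force: 34.6
```

```bash
python3 sw.py
```

```text
eef [ 520.8 -354.8  125. ] tilt from vertical to +x: 0.42 out-of-plane -0.007 closing y.ey [-1.     0.003]
pivot frame [31.6 -2.3 70. ] polar 76.8 0.424 force [-0.8  2.  -5.5] 0.315959451510534 34.643508195877075
```

Request:
{"op": "drive_tool", "data": {
  "commands": "-0.046 0.004 0.03 -0.0071 -0.0888 0 0;-0.051 0.004 0.017 -0.0071 -0.0888 0 0;-0.053 0.004 0.013 -0.0071 -0.0888 0 0;-0.054 0.004 0.009 -0.0071 -0.0888 0 0;-0.054 0.004 0.006 -0.0071 -0.0888 0 0;-0.054 0.004 0.002 -0.0071 -0.0888 0 0;0 0 0 0 0 0 0;0 0 0 0 0 0 0"
}}

```text
time_s: 39.65
eef_pos: [489.3, -352.3, 133.2]
ee_rot: [0.003, 0.999, -0.04, -0.001]
force: [0.4, 3.7, -4.3]
grip_width: 0.315
grip_force: 35.2
```

```bash
python3 sw.py
```

```text
eef [ 489.3 -352.3  133.2] tilt from vertical to +x: 0.002 out-of-plane -0.006 closing y.ey [-1. -0.]
pivot frame [ 0.  -2.3 78.2] polar 78.2 0.0 force [ 0.4  3.7 -4.3] 0.31499309618657134 35.17988562583923
```

Request:
{"op": "drive_tool", "data": {
  "commands": "-0.054 0.006 -0.002 -0.0071 -0.0888 0 0;-0.054 0.006 -0.006 -0.0071 -0.0888 0 0;-0.054 0.005 -0.009 -0.0071 -0.0888 0 0;-0.053 0.004 -0.013 -0.0071 -0.0888 0 0;-0.051 0.004 -0.017 -0.0071 -0.0888 0 0;-0.051 0.004 -0.021 -0.0071 -0.0888 0 0;0 0 0 0 0 0 0;0 0 0 0 0 0 0;0.014 -0.001 -0.034 0 0 0 0;0.016 -0.001 -0.034 0 0 0 0;0.016 -0.001 -0.034 0 0 0 0;0 0 0 0 0 0 0;0 0 0 0 0 0 0"
}}

```text
time_s: 40.73
eef_pos: [462.9, -350.0, 115.8]
ee_rot: [0.012, 0.977, -0.039, 0.208]
force: [1.4, 0.7, -2.5]
grip_width: 0.317
grip_force: 35.6
```

```bash
python3 sw.py
```

```text
eef [ 462.9 -350.   115.8] tilt from vertical to +x: -0.419 out-of-plane -0.007 closing y.ey [-1.    -0.002]
pivot frame [-26.5  -2.2  60.8] polar 66.4 -0.411 force [ 1.4  0.7 -2.5] 0.31730748799721636 35.59064269065857
```

Request:
{"op": "drive_tool", "data": {
  "commands": "0 0 0 0 0 0 40;0 0 0 0 0 0 65;0 0 0 0 0 0 65;0 0 0 0 0 0 65;0 0 0 0 0 0 65;-0.06 0.005 0.15 0 0 0 65;-0.1 0.01 0.22 0 0 0 65;-0.1 0.01 0.22 0 0 0 65;-0.1 0.01 0.22 0 0 0 65;0 0.2 0.1 0.01 0.1 0 100;0 0.3 0 0.01 0.13 0 100;0.05 0.3 0 0.01 0.15 0 100;0.1 0.3 0 0.012 0.15 0 100;0.1 0.3 0 0 0 0 100;0.1 0.2 0 0 0 0 100;0 0 0 0 0 0 100;0 0 0 0 0 0 100"
}}

```text
time_s: 42.15
eef_pos: [461.9, -185.7, 207.1]
ee_rot: [0.004, 0.999, -0.039, 0.001]
force: [-0.5, -0.7, 0.1]
grip_width: 1.0
grip_force: 0.0
```

```bash
sed -i 's/^a=T.*/a=T["pixels"][150:225,260:360];b=S["pixels"][155:230,250:350];c=S["pixels"][115:190,345:445];d=T["pixels"][200:275,380:480]/' look.py; python3 look.py 7
python3 - <<'E'
from h import *
T=capture("top");a=.096;c,s=np.cos(a),np.sin(a)
for kind,(x,y) in(("round",(557.6,37.6)),("oblong",(567,-55.6))):
    u=proj(T,[x,y,58]);m=brass(T,tuple(int(w) for w in(u[0]-15,u[1]-15,u[0]+16,u[1]+16)))
    print(kind,m.sum(),"T",fit_blank(kind,[(T,m)],[x,y,2.0],52.2))
E
```

```text
[ 461.38372601 -187.05470154  207.07053003] [ 3.92863864e-03  9.99184881e-01 -4.01654189e-02  9.37799473e-04] 0.9974980804012492 [-0.61821526  0.28836311  1.64295346 -0.0059509   1.20441796  1.03504974] 42.25
carrier [ 6.1084e+02 -6.7470e+01  9.5080e+01  4.0000e-02] 143.02003479003906
round 389 T (array([557.54,  37.54,   2.19]), np.float64(0.04))
oblong 252 T (array([566.99, -55.44,   2.07]), np.float64(0.094))
```

View pics/v7.png

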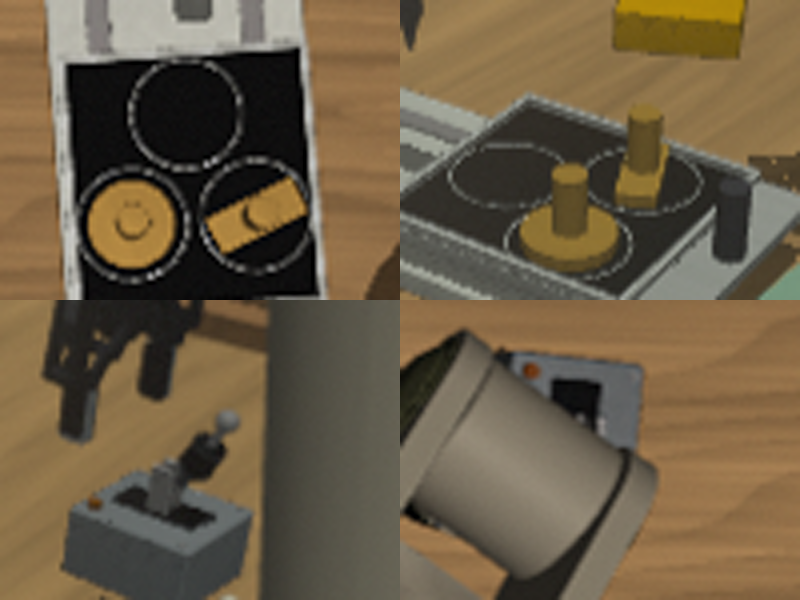

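Switch is off with the collar home, and the blanks are unmoved. I fetch the oblong first.

Request:
{"op": "drive_tool", "data": {
  "commands": "0.15 0.15 0 0 0 0 100;0.22 0.28 0 0 0 0 100;0.25 0.3 0 0 0 0 100;0.25 0.3 0 0 0 0 100;0.185 0.28 -0.2 0 0 0 100;0 0 -0.3 0 0 0 100;0 0 -0.2 0 0 0 100;0 0 -0.1 0 0 0 100;0 0 0 0 0 0 100;0 0 0 0 0 0 100;0 0 0 0 0 0 100"
}}

```text
time_s: 43.22
eef_pos: [567.7, -56.4, 128.6]
ee_rot: [0.004, 0.999, -0.04, 0.002]
force: [0.1, 0.9, -0.0]
grip_width: 1.001
grip_force: 0.0
```

Request:
{"op": "drive_tool", "data": {
  "commands": "-0.005 0.006 -0.18 0 0 0 100;0 0 -0.14 0 0 0 100;0 0 -0.065 0 0 0 100;0 0 0 0 0 0 100;0 0 0 0 0 0 100;0 0 0 0 0 0 60;0 0 0 0 0 0 30;0 0 0 0 0 0 0;0 0 0 0 0 0 0;0 0 0 0 0 0 0;0 0 0 0 0 0 0;0 0 0 0 0 0 0;0 0 0 0 0 0 0",
  "force": 40
}}

```text
time_s: 44.3
eef_pos: [566.8, -54.9, 89.0]
ee_rot: [0.004, 0.999, -0.04, 0.001]
force: [-0.8, 1.4, 5.3]
grip_width: 0.266
grip_force: 39.3
```

Request:
{"op": "drive_tool", "data": {
  "commands": "0 0 0.1 0 0 0 0;0 0 0.25 0 0 0 0;0 0 0.35 0 0 0 0;-0.03 0.08 0.15 0 0 0 0;-0.08 0.25 0 0 0 0 0;-0.1 0.3 0 0 0 0 0;-0.1 0.3 0 0 0 0 0;-0.1 0.3 0 0 0 0 0;-0.1 0.3 0 0 0 0 0;-0.1 0.3 0 0 0 0 0;-0.1 0.3 0 0 0 0 0;-0.1 0.3 0 0 0 0 0;-0.1 0.3 0 0 0 0 0;-0.1 0.3 0 0 0 0 0;-0.1 0.3 0 0 0 0 0;-0.1 0.3 0 0 0 0 0;-0.1 0.3 0 0 0 0 0;-0.1 0.3 0 0 0 0 0;-0.03 0.2 -0.2 0 0 0 0;0 0.1 -0.3 0 0 0 0"
}}

```text
time_s: 45.97
eef_pos: [422.2, 401.3, 125.2]
ee_rot: [0.002, 0.999, -0.039, 0.003]
force: [0.6, 0.2, -4.4]
grip_width: 0.267
grip_force: 40.2
```

Request:
{"op": "drive_tool", "data": {
  "commands": "0 0 -0.3 0 0 0 0;0 0 -0.15 0 0 0 0;0 0 -0.08 0 0 0 0;0 0 0 0 0 0 0;0 0 0 0 0 0 0"
}}

```text
time_s: 46.38
eef_pos: [422.9, 398.2, 71.2]
ee_rot: [0.004, 0.999, -0.04, 0.001]
force: [0.6, 0.3, -4.3]
grip_width: 0.268
grip_force: 40.0
```

Request:
{"op": "drive_tool", "data": {
  "commands": "0 -0.1 -0.1 0 0 0 0;0 -0.06 -0.08 0 0 0 0;0 0 -0.04 0 0 0 0;0 0 -0.02 0 0 0 0;0 0 -0.01 0 0 0 0;0 0 0 0 0 0 0;0 0 0 0 0 0 0"
}}

```text
time_s: 46.97
eef_pos: [422.9, 382.5, 46.1]
ee_rot: [0.004, 0.999, -0.04, 0.001]
force: [0.1, -1.0, -1.7]
grip_width: 0.267
grip_force: 40.4
```

Request:
{"op": "drive_tool", "data": {
  "commands": "0 0 -0.007 0 0 0 0;0 0 0 0 0 0 40;0 0 0 0 0 0 70;0 0 0 0 0 0 100;0 0 0 0 0 0 100;0 0 0 0 0 0 100;0 0 0 0 0 0 100;0 0 0.2 0 0 0 100;0 0 0.35 0 0 0 100;0 -0.1 0.4 0 0 0 100;0.1 -0.3 0.15 0 0 0 100;0.13 -0.35 0 0 0 0 100;0.14 -0.35 0 0 0 0 100;0.14 -0.35 0 0 0 0 100;0.14 -0.35 0 0 0 0 100;0.14 -0.35 0 0 0 0 100;0.14 -0.35 0 0 0 0 100;0.14 -0.35 0 0 0 0 100;0.14 -0.35 0 0 0 0 100;0.14 -0.25 0 0 0 0 100"
}}

```text
time_s: 48.63
eef_pos: [558.1, 34.3, 154.9]
ee_rot: [0.004, 0.999, -0.041, 0.001]
force: [0.8, -0.9, 0.5]
grip_width: 0.995
grip_force: 0.0
```

Request:
{"op": "drive_tool", "data": {
  "commands": "0 0 -0.2 0 0 0 100;0 0 -0.1 0 0 0 100;0 0 0 0 0 0 100;0 0 0 0 0 0 100"
}}

```text
time_s: 48.97
eef_pos: [557.1, 37.9, 124.6]
ee_rot: [0.004, 0.999, -0.039, 0.0]
force: [-0.3, -0.0, 0.2]
grip_width: 1.0
grip_force: 0.0
```

Run:
```python
from h import *
T=capture("top");S=capture("side");s=sense();print(s["eef_pos"])
m=brass(T,(150,225,230,275));print("oblong",m.sum(),fit_blank("oblong",[(T,m)],[422.6,382,2.1],8))
u=proj(S,[557.6,37.6,80]);ms=brass(S,tuple(int(w) for w in(u[0]-16,u[1]-16,u[0]+17,u[1]+22)));print(fit_blank("round",[(S,ms)],[557.6,37.6,2.1],52.2))
```

```text
[557.67911904  37.93131415 125.61438233]
oblong 202 (array([423.15, 382.21,   2.05]), np.float64(0.235))
(array([556.66,  38.65,   2.24]), np.float64(0.091))
```

Request:
{"op": "drive_tool", "data": {
  "commands": "0 0 -0.17 0 0 0 100;0 0 -0.13 0 0 0 100;0 0 -0.055 0 0 0 100;0 0 0 0 0 0 100;0 0 0 0 0 0 100;0 0 0 0 0 0 60;0 0 0 0 0 0 30;0 0 0 0 0 0 0;0 0 0 0 0 0 0;0 0 0 0 0 0 0;0 0 0 0 0 0 0;0 0 0 0 0 0 0;0 0 0 0 0 0 0"
}}

```text
time_s: 50.15
eef_pos: [557.9, 37.2, 89.8]
ee_rot: [0.004, 0.999, -0.04, 0.001]
force: [-0.5, 0.3, 4.8]
grip_width: 0.269
grip_force: 39.4
```

Request:
{"op": "drive_tool", "data": {
  "commands": "0 0 0.1 0 0 0 0;0 0 0.25 0 0 0 0;0 0.05 0.2 0 0 0 0;-0.02 0.2 0 0 0 0 0;-0.04 0.3 0 0 0 0 0;-0.04 0.32 0 0 0 0 0;-0.04 0.32 0 0 0 0 0;-0.04 0.32 0 0 0 0 0;-0.04 0.32 0 0 0 0 0;-0.04 0.32 0 0 0 0 0;-0.04 0.32 0 0 0 0 0;-0.04 0.3 0 0 0 0 0;-0.03 0.2 0 0 0 0 0;0 0.08 -0.15 0 0 0 0;0 0 -0.3 0 0 0 0;0 0 -0.25 0 0 0 0;0 0 -0.15 0 0 0 0;0 0 -0.08 0 0 0 0;0 0 0 0 0 0 0;0 0 0 0 0 0 0"
}}

```text
time_s: 51.82
eef_pos: [520.9, 341.8, 51.5]
ee_rot: [0.004, 0.999, -0.04, 0.001]
force: [-0.3, -0.3, -2.3]
grip_width: 0.27
grip_force: 39.9
```

Request:
{"op": "drive_tool", "data": {
  "commands": "0 0 -0.03 0 0 0 0;0 0 -0.015 0 0 0 0;0 0 -0.008 0 0 0 0;0 0 0 0 0 0 0;0 0 0 0 0 0 0"
}}

```text
time_s: 52.23
eef_pos: [521.0, 342.2, 46.9]
ee_rot: [0.004, 0.999, -0.04, 0.002]
force: [-1.2, -3.3, 2.8]
grip_width: 0.271
grip_force: 40.3
```

Request:
{"op": "drive_tool", "data": {
  "commands": "0 0 0 0 0 0 40;0 0 0 0 0 0 70;0 0 0 0 0 0 100;0 0 0 0 0 0 100;0 0 0 0 0 0 100;0 0 0 0 0 0 100;0 0 0.2 0 0 0 100;0 0 0.35 0 0 0 100;-0.05 -0.2 0.3 0 0 0 80;-0.05 -0.32 0.05 0 0 0 65;-0.05 -0.35 0 0 0 0 65;-0.05 -0.35 0 0 0 0 65;-0.05 -0.35 0 0 0 0 65;-0.05 -0.35 0 0 0 0 65;-0.05 -0.35 0 0 0 0 65;-0.05 -0.35 0 0 0 0 65;-0.05 -0.35 0 0 0 0 65;-0.05 -0.35 0 0 0 0 65;-0.02 -0.2 0 0 0 0 65;0 0 0 0 0 0 65"
}}

```text
time_s: 53.9
eef_pos: [468.4, -13.0, 136.2]
ee_rot: [0.004, 0.999, -0.042, 0.001]
force: [-0.4, 0.2, 1.1]
grip_width: 0.652
grip_force: 0.0
```

Run:
```python
from h import *
T=capture("top");S=capture("side");s=sense();print(s["eef_pos"],s["ee_rot"])
v,f=carrier_fit([T,S],[587.5,-7.5,52.2,.096],fixyaw=.096,fixz=52.2);print("carrier",np.round(v,1),f)
f=lambda q:cv2.resize(q,(400,300),interpolation=cv2.INTER_CUBIC)
P=T["pixels"];Q=S["pixels"]
cv2.imwrite("pics/fin.png",np.vstack([np.hstack([f(P[190:265,140:240]),f(Q[265:340,180:280])]),np.hstack([f(P[160:235,270:370]),f(Q[110:230,210:370])])]))
```

```text
[468.60810551 -10.19810154 136.12723856] [ 0.00371299  0.99916389 -0.04070285  0.00100617]
carrier [ 5.878e+02 -7.200e+00  5.140e+01  1.000e-01] 188.7805633544922
```

Request:
{"op": "drive_tool", "data": {
  "commands": "0 -0.085 0 0 0 0 65;0 0 -0.2 0 0 0 65;0 0 -0.2 0 0 0 65;0 0 -0.06 0 0 0 65;0 0 0 0 0 0 65;0 0 0 0 0 0 40;0 0 0 0 0 0 0;0 0 0 0 0 0 0;0 0 0 0 0 0 0;0 0 0 0 0 0 0;0 0 0 0 0 0 0;-0.01 -0.001 0 0 0 0 0;-0.01 -0.001 0 0 0 0 0;0 0 0 0 0 0 0;0 0 0 0 0 0 0",
  "force": 60
}}

```text
time_s: 55.25
eef_pos: [468.8, -18.7, 91.3]
ee_rot: [0.004, 0.999, -0.04, 0.004]
force: [9.0, 2.2, 0.6]
grip_width: 0.238
grip_force: 58.8
```

At the stop (9 N reaction). Release, back off and check finally.

Request:
{"op": "drive_tool", "data": {
  "commands": "0 0 0 0 0 0 30;0 0 0 0 0 0 65;0 0 0 0 0 0 65;0 0 0 0 0 0 65;0 0 0.15 0 0 0 65;0 0 0.3 0 0 0 65;0 0 0.35 0 0 0 65;-0.1 -0.15 0.2 0 0 0 65;-0.15 -0.25 0 0 0 0 65;-0.15 -0.25 0 0 0 0 65;-0.1 -0.25 0 0 0 0 65;0 0 0 0 0 0 65;0 0 0 0 0 0 65;0 0 0 0 0 0 65"
}}

```text
time_s: 56.42
eef_pos: [416.6, -108.2, 190.0]
ee_rot: [0.004, 0.999, -0.04, 0.001]
force: [-0.3, 0.3, 0.4]
grip_width: 0.65
grip_force: 0.0
```

Run:
```python
from h import *
T=capture("top");S=capture("side");s=sense();print(s["eef_pos"],s["time_s"])
v,_=carrier_fit([T,S],[587.5,-7.5,52.2,.096],fixyaw=.096,fixz=52.2);print("carrier",np.round(v,1))
f=lambda q:cv2.resize(q,(400,300),interpolation=cv2.INTER_CUBIC)
P=T["pixels"];Q=S["pixels"]
cv2.imwrite("pics/fin2.png",np.vstack([np.hstack([f(P[190:265,140:240]),f(Q[265:340,180:280])]),np.hstack([f(P[130:280,250:450]),f(Q[110:260,260:460])])]))
```

```text
[ 416.8075894  -107.83681084  189.95671828] 56.5167
carrier [ 5.875e+02 -6.700e+00  5.060e+01  1.000e-01]
```

View pics/fin2.png

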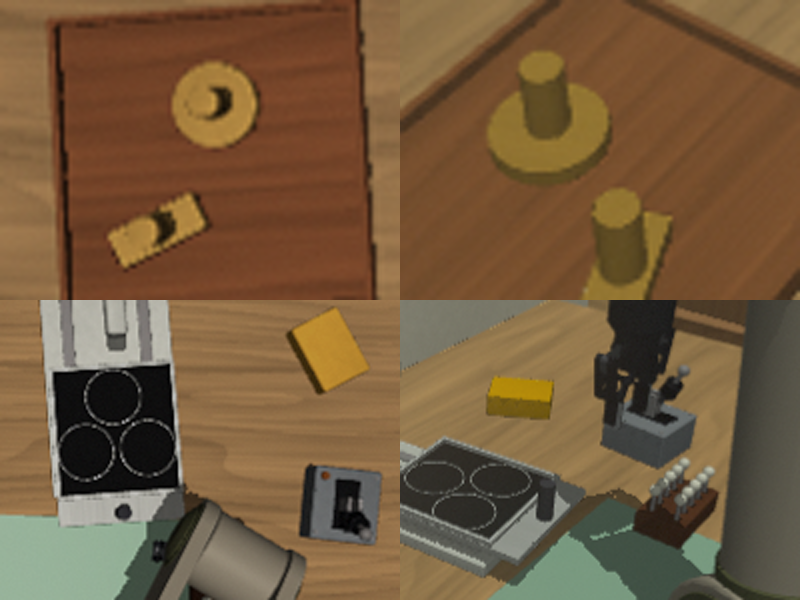

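Both blanks stand upright in the tray, the carrier is empty at its front stop, the lever is off, and the bystanders in view are undisturbed.

```bash
python3 -c "from rig import finish_job;print(finish_job())"
```

```text
the job is handed in; nothing more can be done
None
```

The job is handed in: the round blank, then the oblong (no square was present), were stopped under the needle to within about 1.5 mm by the cameras, then the stand was switched off, both blanks were put back upright in the tray, and the carrier was left at its front stop; the verdict was not shown.

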